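Put a pawned lot of padlocks and harmonicas away

ROBOT

A 6-joint arm with a two-finger parallel gripper is mounted at the origin on the work surface. World frame = base frame: x ahead of the robot, y to its left, z up, the work surface at z = 0. Lengths are in m, angles in rad, forces in N, time in s.
With the tool pointing down it reaches from about 0.25 to 0.725 m from the base axis. Payload 4 kg.
Tool frame: the origin (TCP) lies at the very end of the fingers, on their centre line; the grasp point (between the pads) lies 19 mm behind it; z points along the fingers, y is the line along which they close (so a half turn about z gives the same grasp; the last joint's range is limited). The gripper opens to 85 mm and grips with 20 to 120 N. Pads are 22 mm wide; open, the fingers measure 114 mm over their backs; the gripper's body (76 mm by 85 mm) begins 54 mm behind the grasp point. The pads swing forward as they close: fully open they stand 13 mm farther back than shut.
Start: joints at [-1.347, 0.241, 0.005, 1.335, 0, 1.571], TCP at [0.111, -0.488, 0.193] pointing down, gripper open.
Joint ranges: [-2.72, 2.72], [-1.05, 1.87], [-1.09, 1.28], [-1.99, 2.15], [-1.42, 1.44], [-3.14, 3.14]. Speed limits (rad/s): [2.79, 2.79, 3.14, 3.14, 3.14, 3.14].

INTERFACE

Orientations are given as a 3x3 rotation matrix whose columns are the frame's x, y, z axes.
In Python, from station import manip, read_camera, ticket gives the robot as it stands.
- The arm moves only by the tool carry_out, never from a script. Its arguments are lists of equal length, an entry for each row: "dr": the turn, a rotation vector about the tool's x, y, z in degrees, a list of three; "slide": the shift along the tool's x, y, z in cm, a list of three; "claw": the finger opening in cm, from 0 to 8.54. A call has 1 to 12 rows; each row shifts and turns the commanded pose from where the row before left it, along the tool's axes as they then stand; what a row does not reach is not made up. A row lasts 1/10 s, in which the tool goes at most 50 mm and 8.59 degrees, less where a joint would pass 70% of its speed; a pose out of reach is approached as far as the arm can. A call with a gripper value outside its range is refused whole. The fingers move at their own pace and stop on an object; "newtons" is the grip in N (left out, the last holds). Time passes only in rows, so rows that do not move let the fingers close. It gives the time, the measured TCP pose, the force, the opening and the grip force at its end, in the units of the state.
- manip.observe(): the state, without advancing time (a new reading comes with each control period).
- read_camera(name): name is "scene" or "side" or "wrist"; returns a dict with "image" (384x512x3 uint8, blue, green, red), "camera_matrix" (3x3 intrinsics, pixels), "rvec" (rotation vector, rad) and "tvec" (3), from world to camera coordinates, as OpenCV has them. Camera axes: x right, y down, z forward; pixel columns grow to the right and rows downward; lengths in m; the calibration is good to about 2 mm. The wrist camera is an equidistant fisheye: a pixel r from the principal point sees the ray r / f radians off the axis. A picture is of the moment at which its call begins. There is no depth.
- ticket.finish_job(): hands the job in; it is judged then, once.
The state is a dict: "time_s": time; "joints": joint angles; "joint_velocities": joint speeds; "joint_efforts": joint torques, N m; "tool_pos": TCP position; "eef_rot": TCP orientation; "force": force on the tool from outside, world axes, zero at the start; "wrist_torque": the same for the moment, N m; "opening": finger opening in m; "gripper_force": force on a finger pad.
Only numpy, scipy, OpenCV 4.12 (cv2) and the standard library are available. Lean on these libraries where they do the work, as an engineer would, in place of code of your own. Each camera call takes 0.05 s, during which the arm holds its last target. There are 200 camera calls.

TASK

Put the pawned lot away: lift the scale's pan by its red bar and tip it over so that all the padlocks drop out into the tray, then swing the pan back down level. Open the brass keeper bar of the wooden rack, seat every harmonica lying on the bench fully down in a cradle of its own (any cradle, either way round), and close the keeper bar fully down over them. Let go of everything and leave the other things on the bench where they are.

Things in the scene. Friction and masses are not known exactly. Their poses are not given: they have to be found in the camera images.
- pan_bar (a point): midpoint of the red handle bar of the scale's tip-out pan: a level 12 mm round rod, 110 mm long, parallel to the hinge, 41 mm clear of the pan's rear wall, free below, joined to it by a 10 mm stay at each end. With the pan level it is 140 mm above the bench, 40 mm above and 174 mm behind (robot side of) the hinge
- pan_hinge (a point): middle of the pan's hinge axis, 100 mm above the bench, at the front edge of the pan (far from the robot), on the tray's side. Its x axis points level from the bar over the hinge to the tray, its y axis along the hinge, z up
- pan (a joint): pan angle (rad): 0 is level, resting on the scale; grows to a stop at 1.8 as the bar is lifted up and over towards the tray. Aluminium pan, floor 125 x 136 mm inside, walls 45 mm high, sloping pouring lip beyond the hinge. Let go below about 1.1 it falls back, beyond that it stays tipped
- tray: fixed dark wooden tray with blue felt, 150 (x) x 200 (y) x 40 mm high, walls and floor 5 mm, right in front of the hinge; origin at the centre of its underside
- rack: fixed wooden rack 330 (x) x 130 (y) mm carrying four cradles in a row along its x, 80 mm apart; each cradle's groove runs along the rack's y; origin at the centre of its underside, z up
- keeper_bar (a point): midpoint of the rack's brass keeper bar: a level 12 mm round rod, 316 mm long, along the rack's x. Closed, it lies across the cradles, 63 mm above the bench and 30 mm to the -y side of the seat points, 3 mm above a seated harmonica; at its middle, between two cradles, fingers have 50 mm of free width and nothing under it down to the 12 mm base board
- keeper (a joint): angle of the keeper bar (rad): 0 closed over the cradles, resting on its stop (as at the start); 1.15 fully open, where it leans back and stays; it passes upright at about 0.77. Its hinge axis runs along the rack's x, 72 mm to -y of the rack's origin and 20 mm above the bench; the bar turns about it at 60 mm radius (closed: 42 mm to +y and 43 mm up of it)
- seat0 (a point): centre of the floor of one rack cradle, 30 mm above the bench (axes as the rack's): two 12 mm thick saddles 36 mm either side of it along y, with a groove 32 mm wide (along x) and 12 mm deep, and end stops 106 mm apart, level with the groove's top; between the saddles only the 12 mm base board
- seat1 (a point): centre of the floor of one rack cradle, 30 mm above the bench (axes as the rack's): two 12 mm thick saddles 36 mm either side of it along y, with a groove 32 mm wide (along x) and 12 mm deep, and end stops 106 mm apart, level with the groove's top; between the saddles only the 12 mm base board
- seat2 (a point): centre of the floor of one rack cradle, 30 mm above the bench (axes as the rack's): two 12 mm thick saddles 36 mm either side of it along y, with a groove 32 mm wide (along x) and 12 mm deep, and end stops 106 mm apart, level with the groove's top; between the saddles only the 12 mm base board
- seat3 (a point): centre of the floor of one rack cradle, 30 mm above the bench (axes as the rack's): two 12 mm thick saddles 36 mm either side of it along y, with a groove 32 mm wide (along x) and 12 mm deep, and end stops 106 mm apart, level with the groove's top; between the saddles only the 12 mm base board
- harmonica0: chrome harmonica with a black comb, 96 (x, long) x 27 (y) x 24 mm high, 0.13 kg, lying flat on the bench; origin at the centre of its underside; may be absent
- harmonica1: chrome harmonica with a dark brown wooden comb, 96 (x, long) x 27 (y) x 24 mm high, 0.13 kg, lying flat on the bench; origin at the centre of its underside; may be absent
- harmonica2: chrome harmonica with a red comb, 96 (x, long) x 27 (y) x 24 mm high, 0.13 kg, lying flat on the bench; origin at the centre of its underside; may be absent
- harmonica3: chrome harmonica with a blue comb, 96 (x, long) x 27 (y) x 24 mm high, 0.13 kg, lying flat on the bench; origin at the centre of its underside; may be absent
- padlock0: small brass padlock, 52 (x, with steel shackle) x 34 x 18 mm, 80 g, starts lying flat in the pan; origin at the centre of its underside; may be absent
- padlock1: small brass padlock, 52 (x, with steel shackle) x 34 x 18 mm, 80 g, starts lying flat in the pan; origin at the centre of its underside; may be absent
- padlock2: small brass padlock, 52 (x, with steel shackle) x 34 x 18 mm, 80 g, starts lying flat in the pan; origin at the centre of its underside; may be absent
- padlock3: small brass padlock, 52 (x, with steel shackle) x 34 x 18 mm, 80 g, starts lying flat in the pan; origin at the centre of its underside; may be absent
- padlock4: small brass padlock, 52 (x, with steel shackle) x 34 x 18 mm, 80 g, starts lying flat in the pan; origin at the centre of its underside; may be absent
- cufflink_case: open black clam case with gold cufflinks, 70 x 90 mm, raised lid to 60 mm; a bystander, origin at the middle of its underside
- touchstone: grey touchstone block 60 x 100 x 30 mm; a bystander, origin at the middle of its underside
- pliers: pliers with red grips, 130 mm long, lying; a bystander, origin at the middle of its underside
- file_tool: file with wooden handle, 210 mm long, lying; a bystander, origin at the middle of its underside
Things that resemble listed ones, but are neither listed nor needed, are in the scene too. What is shaped like the harmonica2 but turquoise is not meant.

How it is judged:
On the way, in this order (a step that is already met when the one before it is completed fails the run):
1. the pan is tipped over by at least 0.8 rad (value of joint pan above 0.8 rad), for 0.1 s.
2. every padlock is in the tray and the pan is level again (x of padlock0 in the frame of tray between -0.075 and 0.075 m and y of padlock0 in the frame of tray between -0.1 and 0.1 m and z of padlock0 in the frame of tray between -0.005 and 0.055 m and x of padlock1 in the frame of tray between -0.075 and 0.075 m and y of padlock1 in the frame of tray between -0.1 and 0.1 m and z of padlock1 in the frame of tray between -0.005 and 0.055 m and x of padlock2 in the frame of tray between -0.075 and 0.075 m and y of padlock2 in the frame of tray between -0.1 and 0.1 m and z of padlock2 in the frame of tray between -0.005 and 0.055 m and x of padlock3 in the frame of tray between -0.075 and 0.075 m and y of padlock3 in the frame of tray between -0.1 and 0.1 m and z of padlock3 in the frame of tray between -0.005 and 0.055 m and x of padlock4 in the frame of tray between -0.075 and 0.075 m and y of padlock4 in the frame of tray between -0.1 and 0.1 m and z of padlock4 in the frame of tray between -0.005 and 0.055 m and value of joint pan below 0.05 rad), for 0.2 s.
At the end, for the whole second after the job is handed in: Padlocks all inside the tray (origin under 55 mm above its underside), pan level within 0.05 rad, keeper closed within 0.06 rad, each harmonica down in a cradle (origin within 6 mm across, 9 mm along, 4 mm in height of a seat point; within 0.12 rad of the groove), all at rest (all of step 2 and value of joint keeper below 0.06 rad and ((x of harmonica0 in the frame of seat0 between -0.006 and 0.006 m and y of harmonica0 in the frame of seat0 between -0.009 and 0.009 m and z of harmonica0 in the frame of seat0 between -0.004 and 0.004 m and angle between the x axis of harmonica0 and the y axis of rack, either way round below 0.12 rad) or (x of harmonica0 in the frame of seat1 between -0.006 and 0.006 m and y of harmonica0 in the frame of seat1 between -0.009 and 0.009 m and z of harmonica0 in the frame of seat1 between -0.004 and 0.004 m and angle between the x axis of harmonica0 and the y axis of rack, either way round below 0.12 rad) or (x of harmonica0 in the frame of seat2 between -0.006 and 0.006 m and y of harmonica0 in the frame of seat2 between -0.009 and 0.009 m and z of harmonica0 in the frame of seat2 between -0.004 and 0.004 m and angle between the x axis of harmonica0 and the y axis of rack, either way round below 0.12 rad) or (x of harmonica0 in the frame of seat3 between -0.006 and 0.006 m and y of harmonica0 in the frame of seat3 between -0.009 and 0.009 m and z of harmonica0 in the frame of seat3 between -0.004 and 0.004 m and angle between the x axis of harmonica0 and the y axis of rack, either way round below 0.12 rad)) and ((x of harmonica1 in the frame of seat0 between -0.006 and 0.006 m and y of harmonica1 in the frame of seat0 between -0.009 and 0.009 m and z of harmonica1 in the frame of seat0 between -0.004 and 0.004 m and angle between the x axis of harmonica1 and the y axis of rack, either way round below 0.12 rad) or (x of harmonica1 in the frame of seat1 between -0.006 and 0.006 m and y of harmonica1 in the frame of seat1 between -0.009 and 0.009 m and z of harmonica1 in the frame of seat1 between -0.004 and 0.004 m and angle between the x axis of harmonica1 and the y axis of rack, either way round below 0.12 rad) or (x of harmonica1 in the frame of seat2 between -0.006 and 0.006 m and y of harmonica1 in the frame of seat2 between -0.009 and 0.009 m and z of harmonica1 in the frame of seat2 between -0.004 and 0.004 m and angle between the x axis of harmonica1 and the y axis of rack, either way round below 0.12 rad) or (x of harmonica1 in the frame of seat3 between -0.006 and 0.006 m and y of harmonica1 in the frame of seat3 between -0.009 and 0.009 m and z of harmonica1 in the frame of seat3 between -0.004 and 0.004 m and angle between the x axis of harmonica1 and the y axis of rack, either way round below 0.12 rad)) and ((x of harmonica2 in the frame of seat0 between -0.006 and 0.006 m and y of harmonica2 in the frame of seat0 between -0.009 and 0.009 m and z of harmonica2 in the frame of seat0 between -0.004 and 0.004 m and angle between the x axis of harmonica2 and the y axis of rack, either way round below 0.12 rad) or (x of harmonica2 in the frame of seat1 between -0.006 and 0.006 m and y of harmonica2 in the frame of seat1 between -0.009 and 0.009 m and z of harmonica2 in the frame of seat1 between -0.004 and 0.004 m and angle between the x axis of harmonica2 and the y axis of rack, either way round below 0.12 rad) or (x of harmonica2 in the frame of seat2 between -0.006 and 0.006 m and y of harmonica2 in the frame of seat2 between -0.009 and 0.009 m and z of harmonica2 in the frame of seat2 between -0.004 and 0.004 m and angle between the x axis of harmonica2 and the y axis of rack, either way round below 0.12 rad) or (x of harmonica2 in the frame of seat3 between -0.006 and 0.006 m and y of harmonica2 in the frame of seat3 between -0.009 and 0.009 m and z of harmonica2 in the frame of seat3 between -0.004 and 0.004 m and angle between the x axis of harmonica2 and the y axis of rack, either way round below 0.12 rad)) and ((x of harmonica3 in the frame of seat0 between -0.006 and 0.006 m and y of harmonica3 in the frame of seat0 between -0.009 and 0.009 m and z of harmonica3 in the frame of seat0 between -0.004 and 0.004 m and angle between the x axis of harmonica3 and the y axis of rack, either way round below 0.12 rad) or (x of harmonica3 in the frame of seat1 between -0.006 and 0.006 m and y of harmonica3 in the frame of seat1 between -0.009 and 0.009 m and z of harmonica3 in the frame of seat1 between -0.004 and 0.004 m and angle between the x axis of harmonica3 and the y axis of rack, either way round below 0.12 rad) or (x of harmonica3 in the frame of seat2 between -0.006 and 0.006 m and y of harmonica3 in the frame of seat2 between -0.009 and 0.009 m and z of harmonica3 in the frame of seat2 between -0.004 and 0.004 m and angle between the x axis of harmonica3 and the y axis of rack, either way round below 0.12 rad) or (x of harmonica3 in the frame of seat3 between -0.006 and 0.006 m and y of harmonica3 in the frame of seat3 between -0.009 and 0.009 m and z of harmonica3 in the frame of seat3 between -0.004 and 0.004 m and angle between the x axis of harmonica3 and the y axis of rack, either way round below 0.12 rad)) and linear speed of each of harmonica0, harmonica1, harmonica2, harmonica3, padlock0, padlock1, padlock2, padlock3, padlock4 below 0.02 m/s); the robot touches nothing.
It fails at once if the cufflink case is moved by more than 50 mm (distance of cufflink_case from where it was at the start of the episode above 0.05 m).
It fails at once if the touchstone is moved by more than 50 mm (distance of touchstone from where it was at the start of the episode above 0.05 m).
It fails at once if the pliers is moved by more than 50 mm (distance of pliers from where it was at the start of the episode above 0.05 m).
It fails at once if the file tool is moved by more than 50 mm (distance of file_tool from where it was at the start of the episode above 0.05 m).
Of padlock0, padlock1, padlock2, padlock3, padlock4 only 3 to 5 are there at a start; the rules pass over those that are not, and their reading is None.
Of harmonica0, harmonica1, harmonica2, harmonica3 only 3 to 4 are there at a start; the rules pass over those that are not, and their reading is None.
At some moment in a run one of harmonica0, harmonica1, harmonica2, harmonica3 may be knocked a few centimetres aside while the robot is not near it.
It also fails if it takes over 208 s, if anything falls off the work surface, if the arm or the gripper's body presses on something with over 40 N, if the wrist force passes 120 N, or if a joint passes its speed limit or range.

## Working session

There is one attempt and no reset: what is moved stays moved. The work goes in short steps, Python scripts to look and compute and a tool call to move; the robot and the scene stay as the last step left them, time stands still between calls to the robot, and variables do not carry over. Pictures are saved under pics/ and viewed, at most 14 in all, crops included, and the job is handed in when it is done.

Besides the shell and the picture viewer there is one more tool, called after "Request:" as name(argument=value, ...) on one line, values as JSON. carry_out: Moves the arm, as the interface text tells. Its arguments: {"type":"object","properties":{"dr":{"type":"array","items":{"type":"array","items":{"type":"number"}}},"slide":{"type":"array","items":{"type":"array","items":{"type":"number"}}},"claw":{"type":"array","items":{"type":"number"}},"newtons":{"type":"number"}},"required":["dr","slide","claw"]}

```bash
mkdir -p pics; ls
cat > h.py <<'E'
import numpy as np, cv2
from station import manip, read_camera
def shot(n,f):
    c=read_camera(n); cv2.imwrite('pics/'+f,c['image']); np.savez('pics/'+f+'.npz',K=c['camera_matrix'],r=c['rvec'],t=c['tvec']); return c['image']
def back(f,pts,z,fish=False):
    d=np.load('pics/'+f+'.npz'); K,t=d['K'],d['t'].ravel(); R=cv2.Rodrigues(d['r'])[0]; C=-R.T@t; o=[]
    z=np.broadcast_to(z,(len(pts),))
    for (u,v),zz in zip(pts,z):
        x=np.array([(u-K[0,2])/K[0,0],(v-K[1,2])/K[1,1],1.])
        if fish:
            th=np.hypot(*x[:2]); x=np.array([*(x[:2]/max(th,1e-9)*np.sin(th)),np.cos(th)])
        w=R.T@x; o.append((C+w*(zz-C[2])/w[2])[:2])
    return np.array(o)
def proj(f,P):
    d=np.load('pics/'+f+'.npz'); return cv2.projectPoints(np.float64(P).reshape(-1,1,3),d['r'],d['t'],d['K'],None)[0].reshape(-1,2)
E
python3 - <<'E'
from h import *
a=shot('scene','s0.png');b=shot('side','d0.png')
for n,i in(('s0b',a),('d0b',b)): cv2.imwrite(f'pics/{n}.png',cv2.resize(i,(800,600),interpolation=cv2.INTER_CUBIC))
s=manip.observe();print(s)
for f in('s0','d0'):
    d=np.load(f'pics/{f}.png.npz');R=cv2.Rodrigues(d['r'])[0];print(d['K'],-R.T@d['t'].ravel())
E
```

```text
pics
{'time_s': 0.1, 'joints': array([-1.34699234e+00,  2.41345698e-01,  3.85984893e-03,  1.33522285e+00,
       -1.03971806e-05,  1.57081141e+00]), 'joint_velocities': array([ 4.12798273e-05, -6.10949521e-06,  3.45090435e-03, -9.13488057e-04,
       -5.70839217e-04, -1.70394766e-03]), 'joint_efforts': array([ 2.23043794e-04, -3.73138261e+01,  2.53009325e+01,  1.08457959e-02,
        2.79189476e-05,  3.07360281e-06]), 'tool_pos': array([ 0.11082274, -0.48689845,  0.19179839]), 'eef_rot': array([[ 9.75063591e-01,  2.21925224e-01, -4.34569848e-04],
       [ 2.21925649e-01, -9.75061812e-01,  1.86236810e-03],
       [-1.04260061e-05, -1.91236952e-03, -9.99998171e-01]]), 'force': array([0.07720872, 0.65050988, 0.00535593]), 'wrist_torque': array([ 0.08628409, -0.005001  , -0.03253534]), 'gripper_force': 0.0, 'opening': 0.08530318192025506}
[[357.95310133   0.         256.59617949]
 [  0.         357.95310133 192.48068554]
 [  0.           0.           1.        ]] [ 1.1247391  -0.33517431  1.08706354]
[[437.2111623    0.         257.0770897 ]
 [  0.         437.2111623  198.12008364]
 [  0.           0.           1.        ]] [ 0.05747905 -0.93770932  0.86800473]
```

View pics/s0b.png

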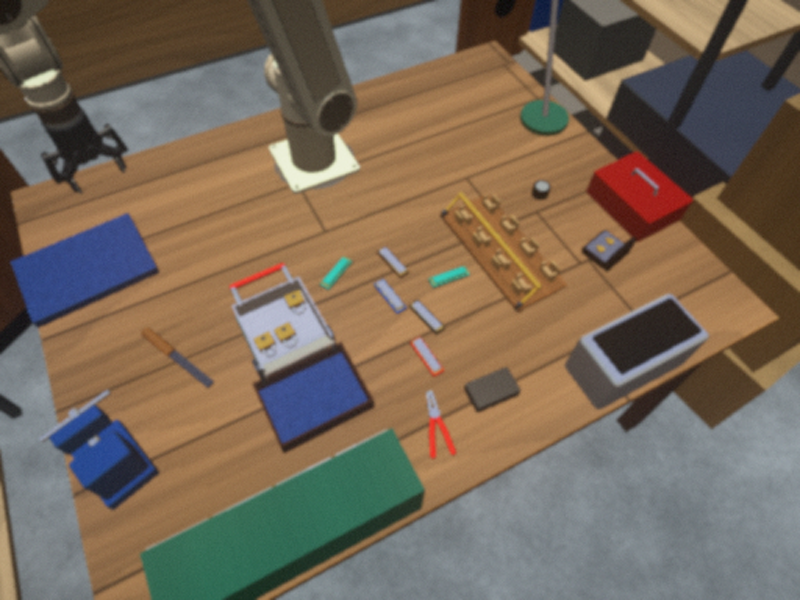

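View pics/d0b.png

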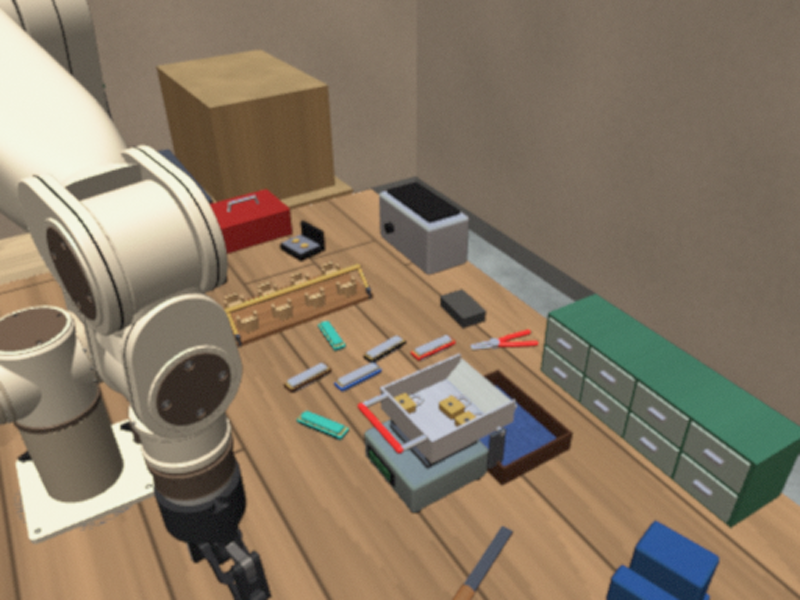

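The scene shows the pan with its red bar at (258,276) and three padlocks. Four harmonicas are at (393,262), (390,296), (427,316) and (427,356). The turquoise decoys are at (336,272) and (449,276), and the rack is at (503,248). I'll enlarge this area next.

Run:
```python
import cv2
a=cv2.imread('pics/s0.png');cv2.imwrite('pics/s0c.png',cv2.resize(a[115:265,140:260],None,fx=4,fy=4,interpolation=cv2.INTER_CUBIC))
cv2.imwrite('pics/s0e.png',cv2.resize(a[115:245,225:375],None,fx=4.5,fy=4.5,interpolation=cv2.INTER_CUBIC))
```

```text
(no output)
```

View pics/s0c.png

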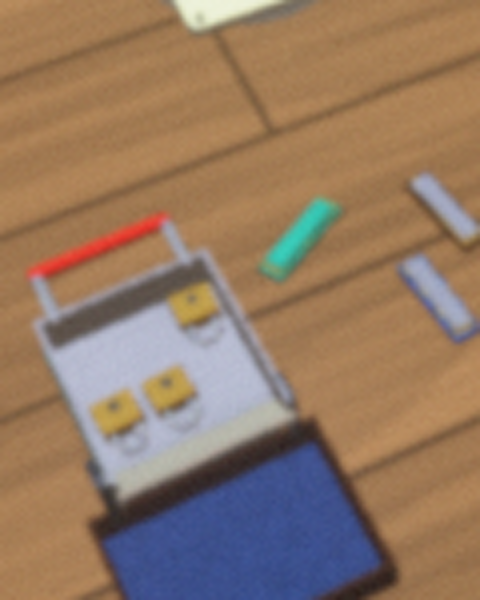

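View pics/s0e.png

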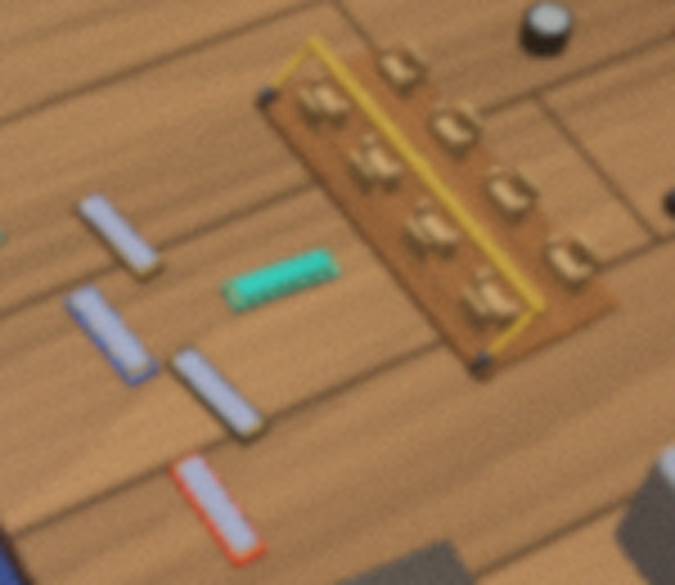

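Run:
```python
from h import *
c=lambda p:[((x+.5)/4-.5+140,(y+.5)/4-.5+115) for x,y in p]
e=lambda p:[((x+.5)/4.5-.5+225,(y+.5)/4.5-.5+115) for x,y in p]
f='s0.png'
b=back(f,c([(33,273),(166,218)]),.14);print('bar',b,b.mean(0),np.linalg.norm(b[1]-b[0]))
h=back(f,c([(92,468),(285,385)]),.10);print('hingeends',h,h.mean(0))
m=b.mean(0);u=(b[1]-b[0])/np.linalg.norm(b[1]-b[0]);n=np.array([-u[1],u[0]]);n*=np.sign(n[0]);print('hinge pred',m+.174*n,n,np.degrees(np.arctan2(n[1],n[0])))
k=back(f,e([(313,42),(542,305)]),.063);print('keeper',k,k.mean(0),np.linalg.norm(k[1]-k[0]))
u=(k[1]-k[0])/np.linalg.norm(k[1]-k[0]);print('ang',np.degrees(np.arctan2(u[1],u[0])))
g=back(f,e([(267,97),(480,365)]),.02);print('khinge',g,np.linalg.norm(g[1]-g[0]),g.mean(0))
for nm,p in dict(brown=[(92,202),(148,264)],blue=[(82,294),(141,369)],black=[(185,357),(250,426)],red=[(187,463),(245,553)],turq1=[(232,291),(335,262)]).items():
    q=back(f,e(p),.024);d=q[1]-q[0];print(nm,q.mean(0).round(4),np.linalg.norm(d).round(3),np.degrees(np.arctan2(d[1],d[0])).round(1))
q=back(f,c([(273,273),(327,205)]),.024);print('turq0',q)
```

```text
bar [[ 0.40529899 -0.33454249]
 [ 0.4025364  -0.22111982]] [ 0.4039177  -0.27783116] 0.11345630568339851
hingeends [[ 0.56738203 -0.35189094]
 [ 0.56785123 -0.19215754]] [ 0.56761663 -0.27202424]
hinge pred [ 0.57786611 -0.27359437] [0.99970351 0.02434934] 1.3952525142295658
keeper [[0.33940965 0.25541726]
 [0.65528003 0.27226772]] [0.49734484 0.26384249] 0.31631950743246834
ang 3.053613596163437
khinge [[0.3441161  0.21083244]
 [0.6602034  0.22123816]] 0.3162585348254339 [0.50215975 0.2160353 ]
brown [0.4194 0.0273] 0.078 8.8
blue [ 0.5022 -0.0228] 0.085 6.3
black [0.5889 0.0248] 0.079 10.6
red [ 0.6759 -0.0248] 0.084 1.4
turq1 [0.5189 0.1253] 0.09 81.5
turq0 [[ 0.41455465 -0.14434041]
 [ 0.36758509 -0.06984978]]
```

Request:
carry_out(dr=[[0,0,-7.86],[0,0,-7.86],[0,0,-7.86],[0,0,-7.86],[0,0,-7.86],[0,0,-7.86],[0,0,-7.86],[0,0,-7.86],[0,0,-7.86],[0,0,-7.86],[0,0,0]], slide=[[0,0,-0.2],[0,0,-0.2],[0,0,-0.2],[0,0,-0.2],[0,0,-0.2],[0,0,-0.2],[0,0,-0.2],[0,0,-0.2],[0,0,-0.2],[0,0,-0.2],[0,0,0]], claw=[3,3,3,3,3,3,3,3,3,3,3], newtons=40)

```text
time_s: 1.2
tool_pos: [0.1109, -0.4874, 0.2124]
eef_rot: [[-0.025, 1.0, -0.0], [1.0, 0.025, 0.001], [0.001, -0.0, -1.0]]
force: [0.8, 0.9, -0.1]
opening: 0.03
gripper_force: 0.0
```

Request:
carry_out(dr=[[0,0,0],[0,0,0],[0,0,0],[0,0,0],[0,0,0],[0,0,0],[0,0,0],[0,0,0],[0,0,0],[0,0,0],[0,0,0],[0,0,0]], slide=[[2.02,2.98,0],[2.02,2.98,0],[2.02,2.98,0],[2.02,2.98,0],[2.02,2.98,0],[2.02,2.98,0],[2.02,2.98,0],[2.02,2.98,0],[2.02,2.98,0],[2.02,2.98,0],[0,0,0],[0,0,0]], claw=[3,3,3,3,3,3,3,3,3,3,3,3])

```text
time_s: 2.4
tool_pos: [0.4039, -0.2776, 0.2121]
eef_rot: [[-0.025, 1.0, -0.001], [1.0, 0.025, 0.0], [0.0, -0.001, -1.0]]
force: [-0.4, 0.5, -0.8]
opening: 0.03
gripper_force: 0.0
```

Run:
```python
from h import *
a=shot('wrist','w1.png');shot('side','d1.png')
s=manip.observe();print(s['tool_pos'],s['eef_rot'],s['opening'],s['joints'],s['force'])
```

```text
[ 0.40306201 -0.27845879  0.21232604] [[-2.28859854e-02  9.99737629e-01 -9.51140775e-04]
 [ 9.99738062e-01  2.28861646e-02  1.78027129e-04]
 [ 1.99748384e-04 -9.46817308e-04 -9.99999532e-01]] 0.029660132786907375 [-6.04289151e-01  2.13578793e-01  2.14990380e-02  1.37960042e+00
 -3.93916941e-04  9.43619271e-01] [ 0.287961    0.04019512 -0.07609109]
```

View pics/w1.png

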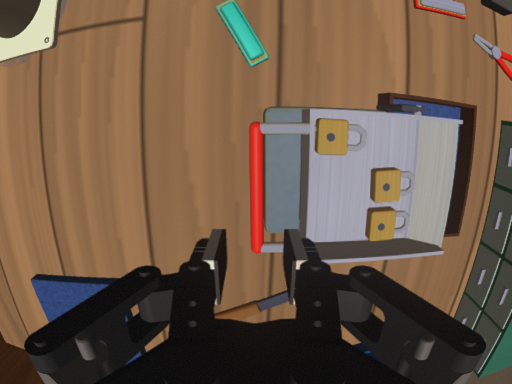

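The wrist view shows the red bar from (257,125) to (257,250), and it is centred between the fingers. I'll check its position from here, and the harmonica headings too.

Run:
```python
from h import *
b=back('w1.png',[(257,123),(257,252)],.14,True);print(b,b.mean(0))
print(back('w1.png',[(464,119),(444,251)],.10,True))
```

```text
[[ 0.4029384  -0.22005026]
 [ 0.40619931 -0.33986195]] [ 0.40456886 -0.27995611]
[[ 0.64442237 -0.19695121]
 [ 0.64890951 -0.36435283]]
```

Request:
carry_out(dr=[[0,0,0],[0,0,0],[0,0,0],[0,0,0],[0,0,0],[0,0,0],[0,0,0],[0,0,0],[0,0,0],[0,0,0],[0,0,0],[0,0,0]], slide=[[0,0.1,1.5],[0,0,1.5],[0,0,1.5],[0,0,1.5],[0,0,1.5],[0,0,1],[0,0,0.6],[0,0,0],[0,0,0],[0,0,0],[0,0,0],[0,0,0]], claw=[3,3,3,3,3,3,3,3,0.5,0.5,0.5,0.5])

```text
time_s: 3.7
tool_pos: [0.4052, -0.2783, 0.122]
eef_rot: [[-0.025, 1.0, 0.001], [1.0, 0.025, -0.001], [-0.001, 0.001, -1.0]]
force: [0.7, 0.5, 0.1]
opening: 0.0056
gripper_force: 0.0
```

Run:
```python
import numpy as np
H=np.array([.578,.100]);R=np.hypot(.174,.04);a0=np.arctan2(.04,-.174)
th=np.r_[np.linspace(0,1.5,25)]
P=np.c_[R*np.cos(a0-th),R*np.sin(a0-th)]*100
for t,d in zip(th[1:],np.diff(P,axis=0)):print(t.round(3),d.round(2))
```

```text
0.062 [0.28 1.08]
0.125 [0.35 1.06]
0.188 [0.42 1.04]
0.25 [0.48 1.01]
0.312 [0.54 0.98]
0.375 [0.6  0.94]
0.438 [0.66 0.9 ]
0.5 [0.71 0.86]
0.562 [0.77 0.81]
0.625 [0.82 0.76]
0.688 [0.86 0.71]
0.75 [0.9  0.65]
0.812 [0.94 0.6 ]
0.875 [0.98 0.54]
0.938 [1.01 0.47]
1.0 [1.04 0.41]
1.062 [1.06 0.34]
1.125 [1.08 0.28]
1.188 [1.1  0.21]
1.25 [1.11 0.14]
1.312 [1.11 0.07]
1.375 [1.12 0.  ]
1.438 [ 1.11 -0.07]
1.5 [ 1.11 -0.14]
```

Run:
```python
from h import *
a=shot('wrist','w2.png');b=shot('side','d2.png')
cv2.imwrite('pics/m2.png',np.hstack([a[100:340,130:430],cv2.resize(b[200:340,190:380],(326,240))]))
print(manip.observe()['opening'],manip.observe()['gripper_force'])
```

```text
0.004947229307720655 0.0
```

View pics/m2.png

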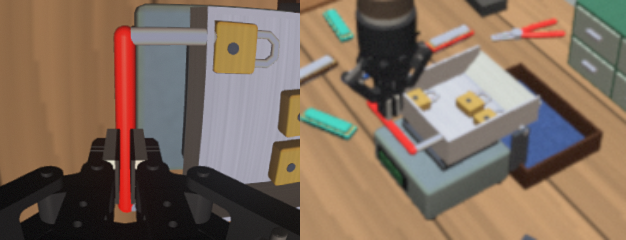

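Run:
```python
from h import *
a=cv2.imread('pics/w2.png')
cv2.imwrite('pics/m3.png',cv2.resize(a[210:330,200:310],None,fx=5,fy=5,interpolation=cv2.INTER_CUBIC))
```

```text
(no output)
```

View pics/m3.png

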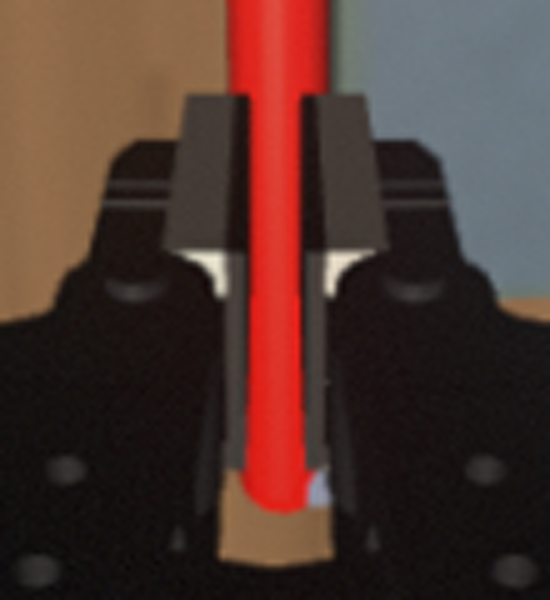

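Run:
```python
from h import *
for z in(.08,.09,.1,.11,.12,.13,.14,.15):
    o=[]
    for f,p,fi in(('s0.png',[(191-9.5,169),(148,183)],0),('w1.png',[(257,123),(257,252)],1),('w2.png',[(256,128),(257,312)],1)):
        if f=='s0.png': p=[((166.5)/4+139.5,218.5/4+114.5),(33.5/4+139.5,273.5/4+114.5)]
        b=back(f,p,z,fi); o+=[b[0].round(3),b[1].round(3),np.linalg.norm(b[1]-b[0]).round(3)]
    print(z,*o)
for f in('w1','w2'):
    d=np.load(f'pics/{f}.png.npz');R=cv2.Rodrigues(d['r'])[0];print(d['K'][0],-R.T@d['t'].ravel(),R)
```

```text
0.08 [ 0.357 -0.214] [ 0.36  -0.335] 0.121 [ 0.403 -0.222] [ 0.407 -0.371] 0.148 [ 0.403 -0.223] [ 0.409 -0.39 ] 0.167
0.09 [ 0.364 -0.215] [ 0.367 -0.335] 0.119 [ 0.403 -0.222] [ 0.407 -0.366] 0.144 [ 0.403 -0.223] [ 0.409 -0.382] 0.159
0.1 [ 0.372 -0.216] [ 0.375 -0.335] 0.118 [ 0.403 -0.222] [ 0.407 -0.36 ] 0.139 [ 0.403 -0.222] [ 0.408 -0.374] 0.152
0.11 [ 0.38  -0.218] [ 0.383 -0.335] 0.117 [ 0.403 -0.221] [ 0.407 -0.355] 0.134 [ 0.403 -0.222] [ 0.408 -0.366] 0.144
0.12 [ 0.387 -0.219] [ 0.39  -0.335] 0.116 [ 0.403 -0.221] [ 0.407 -0.35 ] 0.129 [ 0.403 -0.221] [ 0.408 -0.358] 0.137
0.13 [ 0.395 -0.22 ] [ 0.398 -0.335] 0.115 [ 0.403 -0.22 ] [ 0.406 -0.345] 0.125 [ 0.403 -0.221] [ 0.407 -0.35 ] 0.129
0.14 [ 0.403 -0.221] [ 0.405 -0.335] 0.113 [ 0.403 -0.22 ] [ 0.406 -0.34 ] 0.12 [ 0.403 -0.22 ] [ 0.407 -0.342] 0.122
0.15 [ 0.41  -0.222] [ 0.413 -0.335] 0.112 [ 0.403 -0.22 ] [ 0.406 -0.335] 0.115 [ 0.403 -0.219] [ 0.407 -0.334] 0.114
[297.31863964   0.         254.61538841] [ 0.40158652 -0.20985654  0.39343983] [[ 0.99967862  0.02508923 -0.00363036]
 [ 0.02513342 -0.96219984  0.27118219]
 [ 0.00331062 -0.27118629 -0.96252119]]
[297.31863964   0.         254.61538841] [ 0.40243441 -0.21044769  0.30336971] [[ 0.99967982  0.02525342 -0.0015875 ]
 [ 0.02473252 -0.96195563  0.27208394]
 [ 0.00534395 -0.27203609 -0.96227221]]
```

Run:
```python
from h import *
d=np.load('pics/w2.png.npz');R=cv2.Rodrigues(d['r'])[0];K=d['K']
for P in [(.405,-.267,.122),(.405,-.289,.122),(.405,-.267,.144),(.405,-.289,.144),(.402,-.267,.122),(.408,-.267,.122),(.412,-.267,.122),(.405,-.278,.14),(.399,-.278,.14),(.411,-.278,.14)]:
    c=R@np.array(P)+d['t'].ravel();th=np.arctan2(np.hypot(c[0],c[1]),c[2]);q=c[:2]/np.hypot(*c[:2])*th*K[0,0]+K[:2,2]
    print(P,q.round(1),'crop',((q-[200,210])*5).round())
```

```text
(0.405, -0.267, 0.122) [256.8 200.7] crop [284. -47.]
(0.405, -0.289, 0.122) [255.9 232.3] crop [280. 112.]
(0.405, -0.267, 0.144) [257.1 212.2] crop [285.  11.]
(0.405, -0.289, 0.144) [256.  246.9] crop [280. 185.]
(0.402, -0.267, 0.122) [252.2 200.6] crop [261. -47.]
(0.408, -0.267, 0.122) [261.5 200.8] crop [308. -46.]
(0.412, -0.267, 0.122) [267.8 200.9] crop [339. -45.]
(0.405, -0.278, 0.14) [256.5 227.4] crop [283.  87.]
(0.399, -0.278, 0.14) [246.4 227.1] crop [232.  86.]
(0.411, -0.278, 0.14) [266.6 227.6] crop [333.  88.]
```

Run:
```python
from h import *
b=cv2.imread('pics/d2.png')
P=[(.4052,-.2783,z) for z in(.122,.142,.162)]
q=proj('d2.png',P);print(q)
x0,y0=[int(v)-40 for v in q[1]]
g=cv2.resize(b[y0:y0+80,x0:x0+80],None,fx=7,fy=7,interpolation=cv2.INTER_CUBIC)
for (u,v),c in zip(q,[(0,255,0),(255,255,0),(0,255,255)]): cv2.circle(g,(int((u-x0+.5)*7),int((v-y0+.5)*7)),3,c,-1)
cv2.imwrite('pics/m4.png',g)
```

```text
[[242.99128387 278.98590171]
 [242.73309725 272.86174478]
 [242.46912578 266.60037201]]
```

View pics/m4.png

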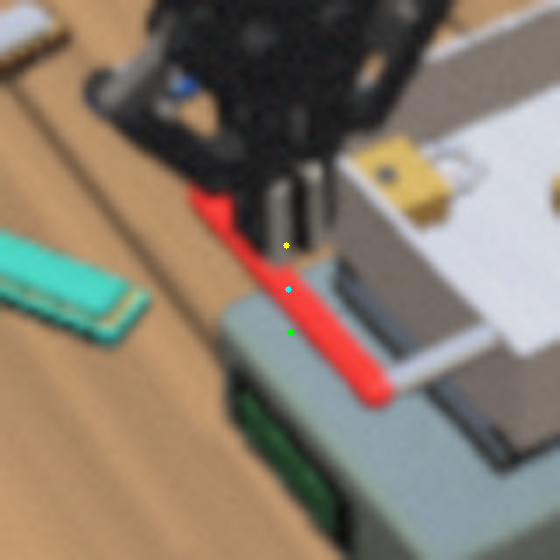

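The side view puts the fingertips at about z≈0.157, level with or above the bar, although the reported TCP is 0.122. So the fingers really end about 36 mm short of the reported TCP, and I need to go lower.

Request:
carry_out(dr=[[0,0,0],[0,0,0],[0,0,0],[0,0,0],[0,0,0],[0,0,0],[0,0,0],[0,0,0],[0,0,0],[0,0,0],[0,0,0],[0,0,0]], slide=[[0,0,0],[0,0,0],[0,0,0],[0,0,0.7],[0,0,0.7],[0,0,0.7],[0,0,0.7],[0,0,0.6],[0,0,0],[0,0,0],[0,0,0],[0,0,0]], claw=[3,3,3,3,3,3,3,3,3,0.5,0.5,0.5])

```text
time_s: 5.0
tool_pos: [0.4056, -0.2782, 0.0878]
eef_rot: [[-0.025, 1.0, 0.001], [1.0, 0.025, -0.0], [-0.0, 0.001, -1.0]]
force: [1.8, 0.6, -2.2]
opening: 0.0103
gripper_force: 38.9
```

Request:
carry_out(dr=[[0,0,0],[0,0,0]], slide=[[0,0,0],[0,0,0]], claw=[0.5,0.5])

```text
time_s: 5.2
tool_pos: [0.4056, -0.2782, 0.0878]
eef_rot: [[-0.025, 1.0, 0.001], [1.0, 0.025, -0.0], [-0.0, 0.001, -1.0]]
force: [3.9, 0.2, -2.7]
opening: 0.0103
gripper_force: 39.0
```

Run:
```python
from h import *
a=shot('wrist','w3.png');b=shot('side','d3.png')
cv2.imwrite('pics/m5.png',np.hstack([cv2.resize(a[180:330,180:330],(450,450)),cv2.resize(b[230:320,200:270],(350,450))]))
```

```text
(no output)
```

View pics/m5.png

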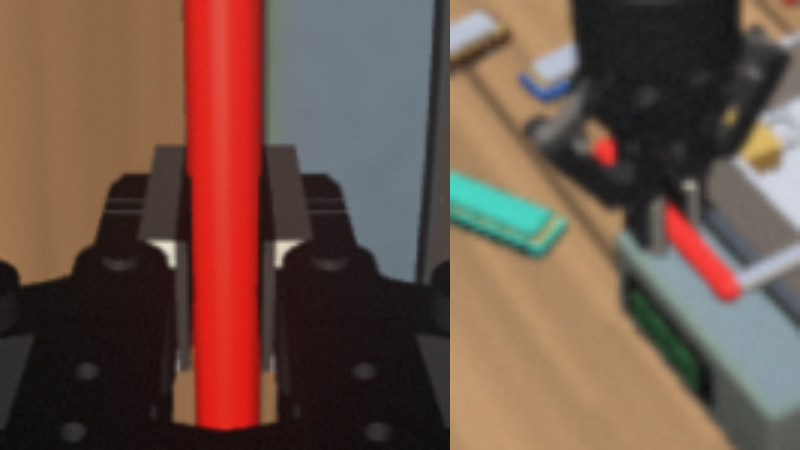

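Request:
carry_out(dr=[[0,0,0],[0,0,0],[0,0,0],[0,0,0],[0,0,0],[0,0,0],[0,0,0],[0,0,0],[0,0,0],[0,0,0],[0,0,0],[0,0,0]], slide=[[0,0.28,-1.08],[0,0.35,-1.06],[0,0.42,-1.04],[0,0.48,-1.01],[0,0.54,-0.98],[0,0.6,-0.94],[0,0.66,-0.9],[0,0.71,-0.86],[0,0.77,-0.81],[0,0.82,-0.76],[0,0.86,-0.71],[0,0.9,-0.65]], claw=[0.5,0.5,0.5,0.5,0.5,0.5,0.5,0.5,0.5,0.5,0.5,0.5])

```text
time_s: 6.5
tool_pos: [0.4749, -0.2757, 0.1965]
eef_rot: [[-0.024, 1.0, -0.008], [1.0, 0.024, 0.001], [0.001, -0.008, -1.0]]
force: [-6.7, 2.3, 3.6]
opening: 0.0105
gripper_force: 38.9
```

Request:
carry_out(dr=[[0,0,0],[0,0,0],[0,0,0],[0,0,0],[0,0,0],[0,0,0],[0,0,0],[0,0,0],[0,0,0],[0,0,0],[0,0,0],[0,0,0]], slide=[[0,0.94,-0.6],[0,0.98,-0.54],[0,1.01,-0.47],[0,1.04,-0.41],[0,1.06,-0.34],[0,1.08,-0.28],[0,1.1,-0.21],[0,1.11,-0.14],[0,1.11,-0.07],[0,1.12,0],[0,1.11,0.07],[0,1.11,0.14]], claw=[0.5,0.5,0.5,0.5,0.5,0.5,0.5,0.5,0.5,0.5,0.5,0.5])

```text
time_s: 7.7
tool_pos: [0.6057, -0.2715, 0.2261]
eef_rot: [[-0.026, 1.0, -0.001], [1.0, 0.026, 0.002], [0.002, -0.001, -1.0]]
force: [-1.1, 4.2, 4.5]
opening: 0.0105
gripper_force: 43.0
```

Request:
carry_out(dr=[[0,0,0],[0,0,0],[0,0,0],[0,0,0],[0,0,0]], slide=[[0,0,0],[0,0,0],[0,0,0],[0,0,0],[0,0,0]], claw=[0.5,0.5,0.5,0.5,0.5])

```text
time_s: 8.2
tool_pos: [0.606, -0.2714, 0.226]
eef_rot: [[-0.026, 1.0, 0.0], [1.0, 0.026, 0.002], [0.002, 0.001, -1.0]]
force: [-0.4, 6.2, 5.5]
opening: 0.0106
gripper_force: 43.1
```

Run:
```python
from h import *
a=shot('scene','s4.png');b=shot('side','d4.png')
cv2.imwrite('pics/m6.png',np.hstack([cv2.resize(a[130:290,130:250],(450,600)),cv2.resize(b[200:320,220:380],(350,263)).repeat(1,0) if 0 else cv2.resize(b[180:320,250:380],(350,600))]))
```

```text
(no output)
```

View pics/m6.png

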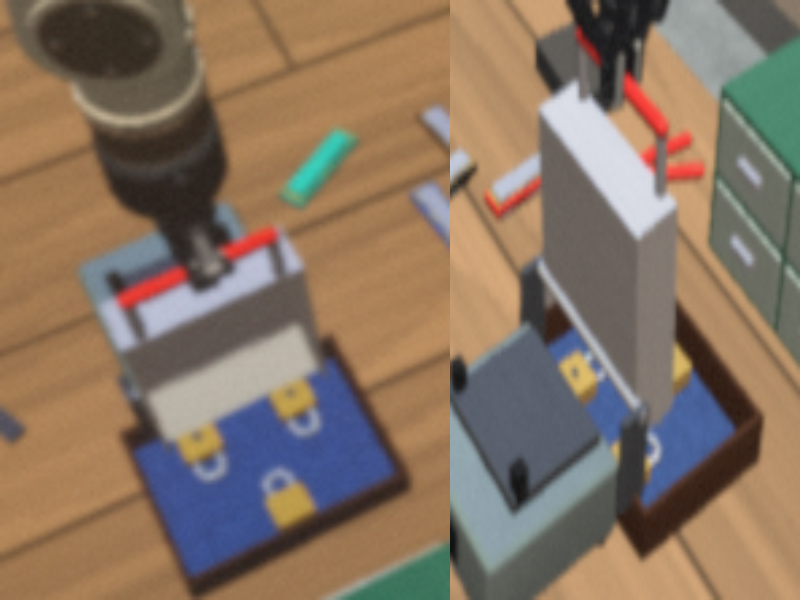

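All three padlocks lie in the tray, at (200,440), (295,400) and (290,505). I'll swing the pan back.

Request:
carry_out(dr=[[0,0,0],[0,0,0],[0,0,0],[0,0,0],[0,0,0],[0,0,0],[0,0,0],[0,0,0],[0,0,0],[0,0,0],[0,0,0],[0,0,0]], slide=[[0,-1.11,-0.14],[0,-1.11,-0.07],[0,-1.12,0],[0,-1.11,0.07],[0,-1.11,0.14],[0,-1.1,0.21],[0,-1.08,0.28],[0,-1.06,0.34],[0,-1.04,0.41],[0,-1.01,0.47],[0,-0.98,0.54],[0,-0.94,0.6]], claw=[0.5,0.5,0.5,0.5,0.5,0.5,0.5,0.5,0.5,0.5,0.5,0.5])

```text
time_s: 9.5
tool_pos: [0.4784, -0.2765, 0.197]
eef_rot: [[-0.025, 1.0, 0.001], [1.0, 0.025, -0.001], [-0.001, 0.001, -1.0]]
force: [0.7, 1.2, 0.3]
opening: 0.0103
gripper_force: 42.3
```

Request:
carry_out(dr=[[0,0,0],[0,0,0],[0,0,0],[0,0,0],[0,0,0],[0,0,0],[0,0,0],[0,0,0],[0,0,0],[0,0,0],[0,0,0],[0,0,0]], slide=[[0,-0.9,0.65],[0,-0.86,0.71],[0,-0.82,0.76],[0,-0.77,0.81],[0,-0.71,0.86],[0,-0.66,0.9],[0,-0.6,0.94],[0,-0.54,0.98],[0,-0.48,1.01],[0,-0.42,1.04],[0,-0.35,1.06],[0,-0.28,1.08]], claw=[0.5,0.5,0.5,0.5,0.5,0.5,0.5,0.5,0.5,0.5,0.5,0.5])

```text
time_s: 10.7
tool_pos: [0.4058, -0.2793, 0.0892]
eef_rot: [[-0.024, 1.0, 0.003], [1.0, 0.024, -0.002], [-0.003, 0.003, -1.0]]
force: [-8.6, 8.0, 61.3]
opening: 0.0104
gripper_force: 48.8
```

Request:
carry_out(dr=[[0,0,0],[0,0,0],[0,0,0],[0,0,0],[0,0,0],[0,0,0],[0,0,0],[0,0,0],[0,0,0],[0,0,0],[0,0,0],[0,0,0]], slide=[[0,0,0],[0,0,0],[0,0,0],[0,0,0],[0,0,-1],[0,0,-2],[0,0,-2],[0,0,-2],[0,0,-2],[0,0,-2],[0,0,-2],[0,0,0]], claw=[0.5,3,3,3,3,3,3,3,3,3,3,3])

```text
time_s: 11.9
tool_pos: [0.4064, -0.2791, 0.2209]
eef_rot: [[-0.025, 1.0, 0.005], [1.0, 0.025, -0.003], [-0.003, 0.005, -1.0]]
force: [-0.0, -0.3, -0.0]
opening: 0.0301
gripper_force: 0.0
```

Request:
carry_out(dr=[[0,0,0],[0,0,0],[0,0,0],[0,0,0],[0,0,0],[0,0,0],[0,0,0],[0,0,0],[0,0,0],[0,0,0],[0,0,0],[0,0,0]], slide=[[4.51,0.87,0],[4.51,0.87,0],[4.51,0.87,0],[4.51,0.87,0],[4.51,0.87,0],[4.51,0.87,0],[4.51,0.87,0],[4.51,0.87,0],[4.51,0.87,0],[4.51,0.87,0],[4.51,0.87,0],[4.51,0.87,0]], claw=[3,3,3,3,3,3,3,3,3,3,3,3])

```text
time_s: 13.1
tool_pos: [0.4953, 0.2672, 0.2168]
eef_rot: [[-0.025, 1.0, -0.001], [1.0, 0.025, -0.001], [-0.001, -0.001, -1.0]]
force: [1.1, 0.0, 0.4]
opening: 0.0301
gripper_force: 0.0
```

Request:
carry_out(dr=[[0,0,-7.64],[0,0,-7.64],[0,0,-7.64],[0,0,-7.64],[0,0,-7.64],[0,0,-7.64],[0,0,-7.64],[0,0,-7.64],[0,0,-7.64],[0,0,-7.64],[0,0,-7.64],[0,0,-7.64]], slide=[[0,0,0.4],[0,0,0.4],[0,0,0.4],[0,0,0.4],[0,0,0.4],[0,0,0.4],[0,0,0.4],[0,0,0.4],[0,0,0.4],[0,0,0.4],[0,0,0.4],[0,0,0.4]], claw=[3,3,3,3,3,3,3,3,3,3,3,3])

```text
time_s: 14.3
tool_pos: [0.4951, 0.2651, 0.1684]
eef_rot: [[-0.998, -0.06, -0.002], [-0.06, 0.998, -0.001], [0.002, -0.001, -1.0]]
force: [-0.6, -0.3, -0.0]
opening: 0.0297
gripper_force: 0.0
```

Request:
carry_out(dr=[[0,0,0],[0,0,0]], slide=[[0,0,0],[0,0,0]], claw=[3,3])

```text
time_s: 14.5
tool_pos: [0.4954, 0.2653, 0.169]
eef_rot: [[-0.999, -0.051, -0.001], [-0.051, 0.999, -0.001], [0.001, -0.001, -1.0]]
force: [0.7, 0.2, -0.1]
opening: 0.0304
gripper_force: 0.0
```

Run:
```python
from h import *
a=shot('wrist','w5.png');b=shot('scene','s5.png');shot('side','d5.png')
cv2.imwrite('pics/m7.png',np.hstack([a[:,:],cv2.resize(b[130:290,140:255],(276,384))]))
```

```text
(no output)
```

View pics/m7.png

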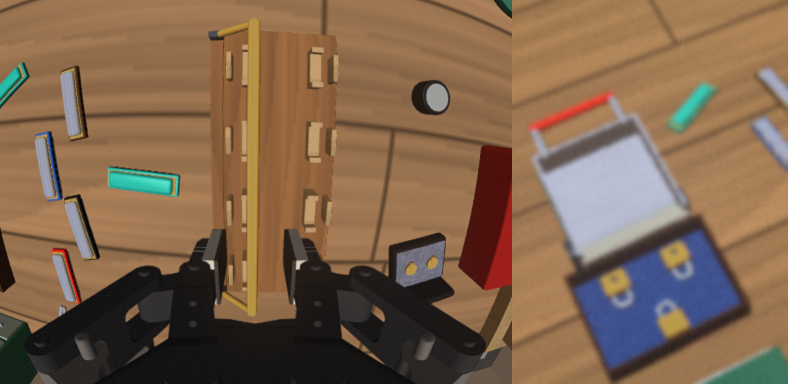

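Run:
```python
from h import *
f='w5.png'
b=back(f,[(254,20),(251,313)],.065,True);print('keeper',b,b.mean(0),np.linalg.norm(b[1]-b[0]))
print('saddles',back(f,[(316,67),(315,141),(310,210),(240,65),(236,140),(234,212)],.042,True))
for nm,p in dict(brown=[(70,68),(77,137)],blue=[(42,133),(54,198)],black=[(72,197),(90,258)],red=[(60,250),(72,302)]).items():
    q=back(f,p,.024,True);d=q[0]-q[1];print(nm,q.mean(0).round(4),np.linalg.norm(d).round(3),np.degrees(np.arctan2(d[1],d[0])).round(1))
H=0;R=.0601;a0=np.arctan2(.043,.042);th=np.linspace(0,1.15,13);P=100*R*np.c_[np.cos(a0+th),np.sin(a0+th)];print(np.diff(P,axis=0).round(2))
```

```text
keeper [[0.33485917 0.25532826]
 [0.65481277 0.26815213]] [0.49483597 0.2617402 ] 0.32021048572345756
saddles [[0.37386249 0.3213814 ]
 [0.45207613 0.32550601]
 [0.52837655 0.32739229]
 [0.37752738 0.24317885]
 [0.45599989 0.24281507]
 [0.53487731 0.24354149]]
brown [0.4126 0.0351] 0.089 -172.1
blue [ 0.494 -0.013] 0.09 -172.2
black [0.579  0.0333] 0.089 -170.1
red [ 0.6643 -0.0131] 0.093 178.9
[[-0.43  0.38]
 [-0.47  0.34]
 [-0.5   0.29]
 [-0.52  0.24]
 [-0.54  0.19]
 [-0.56  0.14]
 [-0.57  0.09]
 [-0.57  0.03]
 [-0.58 -0.02]
 [-0.57 -0.08]
 [-0.56 -0.13]
 [-0.54 -0.19]]
```

Request:
carry_out(dr=[[0,0,0],[0,0,0],[0,0,0],[0,0,0],[0,0,0],[0,0,0],[0,0,0],[0,0,0],[0,0,0],[0,0,0],[0,0,0],[0,0,0]], slide=[[0,-0.2,2.5],[0,0,2.5],[0,0,2.5],[0,0,2.5],[0,0,2],[0,0,1.5],[0,0,1],[0,0,1],[0,0,0],[0,0,0],[0,0,0],[0,0,0]], claw=[3,3,3,3,3,3,3,3,3,0.5,0.5,0.5], newtons=30)

```text
time_s: 15.85
tool_pos: [0.4964, 0.263, 0.0153]
eef_rot: [[-0.999, -0.053, 0.001], [-0.053, 0.999, -0.001], [-0.001, -0.001, -1.0]]
force: [-0.2, -2.9, 0.5]
opening: 0.0103
gripper_force: 29.5
```

Request:
carry_out(dr=[[0,0,0],[0,0,0]], slide=[[0,0,0],[0,0,0]], claw=[0.5,0.5])

```text
time_s: 16.05
tool_pos: [0.4964, 0.263, 0.0153]
eef_rot: [[-0.999, -0.053, 0.001], [-0.053, 0.999, -0.001], [-0.001, -0.001, -1.0]]
force: [0.8, -4.8, 2.6]
opening: 0.0109
gripper_force: 29.6
```

Request:
carry_out(dr=[[0,0,0],[0,0,0],[0,0,0],[0,0,0],[0,0,0],[0,0,0],[0,0,0],[0,0,0],[0,0,0],[0,0,0],[0,0,0],[0,0,0]], slide=[[0,-0.43,-0.38],[0,-0.47,-0.34],[0,-0.5,-0.29],[0,-0.52,-0.24],[0,-0.54,-0.19],[0,-0.56,-0.14],[0,-0.57,-0.09],[0,-0.57,-0.03],[0,-0.58,0.02],[0,-0.57,0.08],[0,-0.56,0.13],[0,-0.54,0.19]], claw=[0.5,0.5,0.5,0.5,0.5,0.5,0.5,0.5,0.5,0.5,0.5,0.5])

```text
time_s: 17.25
tool_pos: [0.4993, 0.1996, 0.028]
eef_rot: [[-0.999, -0.055, 0.0], [-0.055, 0.999, 0.001], [-0.0, 0.001, -1.0]]
force: [-2.8, 4.2, 3.8]
opening: 0.0103
gripper_force: 31.8
```

Request:
carry_out(dr=[[0,0,0],[0,0,0],[0,0,0],[0,0,0],[0,0,0],[0,0,0],[0,0,0],[0,0,0],[0,0,0],[0,0,0],[0,0,0],[0,0,0]], slide=[[0,0,0],[0,0,0],[0,0,0],[0,0,0],[0,0,0],[0,0,-2],[0,0,-2.5],[0,0,-2.5],[0,0,-2.5],[0,0,-2.5],[0,0,-2.5],[0,0,0]], claw=[0.5,0.5,3,3,3,3,3,3,3,3,3,3])

```text
time_s: 18.45
tool_pos: [0.5018, 0.2001, 0.176]
eef_rot: [[-0.999, -0.054, 0.007], [-0.054, 0.999, 0.002], [-0.007, 0.001, -1.0]]
force: [-0.5, 0.6, -0.0]
opening: 0.0296
gripper_force: 0.0
```

Run:
```python
from h import *
a=shot('wrist','w6.png');b=shot('scene','s6.png');shot('side','d6.png')
for f,im in(('s6',b),('w6',a)):
    # brass yellow bar pixels
    hsv=cv2.cvtColor(im,cv2.COLOR_BGR2HSV); m=cv2.inRange(hsv,(20,130,110),(30,255,255))
    n,l,st,ce=cv2.connectedComponentsWithStats(m)
    for i in range(1,n):
        if st[i,4]>40: print(f,st[i],ce[i].round(1))
hb=np.array([.4975,.2639]);u=np.array([-.053,.9986])
for th in(0,1.15):
    c=.785+th*1; 
    y=.0601*np.cos(.7971+th)-.042;z=.02+.0601*np.sin(.7971+th)
    print(proj('s6.png',[[*(hb+u*y+s*.158*np.array([.9986,.053])),z] for s in(-1,1)]))
```

```text
s6 [280 127  52  63 218] [305.8 158.1]
s6 [203 232  10   9  53] [207.7 236.2]
s6 [178 243  10  10  55] [182.6 247.4]
s6 [202 260  11  10  72] [207.1 264.5]
w6 [ 248   12   12  303 2688] [253.3 157.4]
w6 [115 120  15  11  43] [123.5 127.3]
w6 [106 193  15   7  41] [113.3 195. ]
w6 [458 249   9  11  63] [462.  254.1]
w6 [440 255   9  11  64] [444.  259.9]
[[294.23116961 123.98994533]
 [345.05559383 182.38969131]]
[[280.54771602 127.85634449]
 [330.96105823 188.11609278]]
```

Request:
carry_out(dr=[[0,0,0],[0,0,0],[0,0,0],[0,0,0],[0,0,0],[0,0,0],[0,0,0],[0,0,0]], slide=[[-1.62,-3.34,0],[-1.62,-3.34,0],[-1.62,-3.34,0],[-1.62,-3.34,0],[-1.62,-3.34,0],[-1.62,-3.34,0],[0,0,0],[0,0,0]], claw=[4.5,4.5,4.5,4.5,4.5,4.5,4.5,4.5])

```text
time_s: 19.4
tool_pos: [0.6063, 0.0037, 0.1701]
eef_rot: [[-0.999, -0.052, -0.004], [-0.052, 0.999, 0.0], [0.004, 0.0, -1.0]]
force: [-0.7, 0.0, -0.4]
opening: 0.0447
gripper_force: 0.0
```

```bash
cat >> h.py <<'E'
def harm(f,amin=600,show=True):
    im=cv2.imread('pics/'+f);hsv=cv2.cvtColor(im,cv2.COLOR_BGR2HSV)
    m=cv2.inRange(hsv,(90,0,115),(140,75,255)); m=cv2.morphologyEx(m,cv2.MORPH_OPEN,np.ones((3,3)))
    cs,_=cv2.findContours(m,cv2.RETR_EXTERNAL,cv2.CHAIN_APPROX_NONE)
    for c in cs:
        if cv2.contourArea(c)<amin: continue
        p=back(f,c[:,0,:].astype(float),.024,True).astype(np.float32)
        (cx,cy),(w,h),a=cv2.minAreaRect(p*1000); 
        if w<h: a+=90;w,h=h,w
        a=(a+90)%180-90
        mk=np.zeros(m.shape,np.uint8);cv2.drawContours(mk,[c],-1,255,8)
        ring=mk&~m; px=hsv[(mk>0)&(m==0)]; sat=px[px[:,1]>120]
        hh=np.bincount(sat[:,0],minlength=180) if len(sat) else [0]
        print(f,'c',round(cx,1),round(cy,1),'wh',round(w,1),round(h,1),'ang',round(a,1),'pix',c[:,0].mean(0).round(),'red',int(sum(hh[:6])+sum(hh[172:])),'blue',int(sum(hh[105:130])))
E
python3 - <<'E'
from h import *
shot('wrist','w7.png');harm('w7.png',400);harm('w6.png',400)
E
```

```text
w7.png c 669.6 -21.6 wh 78.5 16.4 ang 4.3 pix [231. 224.] red 223 blue 0
w7.png c 583.2 25.6 wh 79.3 17.0 ang 12.3 pix [276. 155.] red 0 blue 0
w7.png c 496.5 -21.6 wh 79.2 17.9 ang 9.3 pix [237.  75.] red 0 blue 156
w7.png c 477.7 -267.0 wh 160.3 61.1 ang 3.0 pix [60. 66.] red 1 blue 0
w7.png c 427.8 29.9 wh 48.8 16.7 ang 9.4 pix [288.  19.] red 0 blue 0
w7.png c 502.0 -350.8 wh 288.3 58.6 ang 2.3 pix [15. 91.] red 0 blue 3
w6.png c 609.9 504.1 wh 78.0 58.2 ang -76.4 pix [450. 256.] red 0 blue 0
w6.png c 582.4 26.5 wh 79.7 16.4 ang 12.3 pix [119. 226.] red 0 blue 0
w6.png c 496.2 -21.2 wh 79.5 16.2 ang 7.3 pix [ 83. 160.] red 0 blue 5
w6.png c 412.8 27.9 wh 79.4 16.3 ang 9.8 pix [115.  94.] red 0 blue 0
```

Request:
carry_out(dr=[[0,0,0],[0,0,0],[0,0,0],[0,0,0],[0,0,0],[0,0,0],[0,0,0],[0,0,0],[0,0,0],[0,0,0],[0,0,0]], slide=[[0.36,3.69,0.6],[0.36,3.69,0.6],[0.36,3.69,0.6],[0.36,3.69,0.6],[0.36,3.69,0.6],[0.36,3.69,0.6],[0.36,3.69,0.6],[0.36,3.69,0.6],[0,0,0],[0,0,0],[0,0,0]], claw=[4.5,4.5,4.5,4.5,4.5,4.5,4.5,4.5,4.5,4.5,4.5])

```text
time_s: 20.55
tool_pos: [0.5618, 0.2977, 0.1244]
eef_rot: [[-0.998, -0.055, -0.0], [-0.055, 0.998, -0.001], [0.0, -0.001, -1.0]]
force: [0.5, -0.5, -1.1]
opening: 0.0451
gripper_force: 0.0
```

Run:
```python
from h import *
a=shot('wrist','w8.png')
d=np.load('pics/w8.png.npz');R=cv2.Rodrigues(d['r'])[0];K=d['K']
def pr(P):
    c=R@np.array(P)+d['t'].ravel();th=np.arctan2(np.hypot(c[0],c[1]),c[2]);return c[:2]/np.hypot(*c[:2])*th*K[0,0]+K[:2,2]
for s in(-.12,-.04,.04,.12):print(pr((.494+s,.293+.053*s,.03)))
print(-R.T@d['t'].ravel(),manip.observe()['tool_pos'])
# rectify top-down at z=.042, 2.2 px/mm : x .32-.67 -> cols, y .22-.37 rows
W,Hh=780,360;u,v=np.meshgrid(np.arange(W),np.arange(Hh));X=.320+u/2200;Y=.375-v/2200
P=np.stack([X,Y,0*X+.042],-1)@R.T+d['t'].ravel();r=np.hypot(P[...,0],P[...,1]);s=np.arctan2(r,P[...,2])/r*K[0,0]
mx=(P[...,0]*s+K[0,2]).astype(np.float32);my=(P[...,1]*s+K[1,2]).astype(np.float32)
cv2.imwrite('pics/m8.png',cv2.remap(a,mx,my,cv2.INTER_CUBIC))
```

```text
[254.9600477   -8.92109055]
[254.77423174  70.60153847]
[254.58041731 156.37408137]
[254.40746975 235.44375725]
[0.49247677 0.29316919 0.30576056] [0.56227078 0.29723709 0.1245717 ]
```

View pics/m8.png

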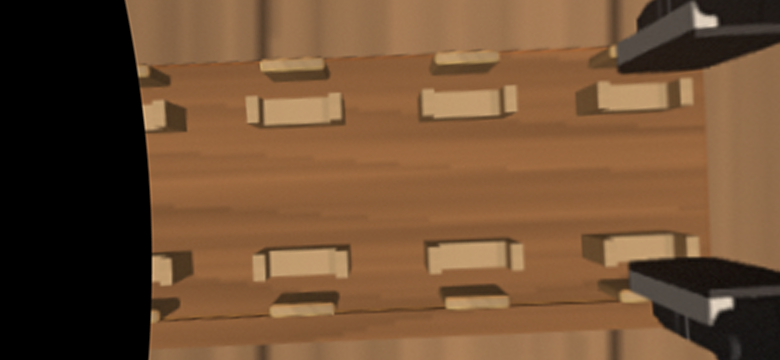

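The rectified rack view puts seat1 at (298,186), seat2 at (472,179) and seat3 at about (648,172). That gives a rack origin of (0.495, 0.292) with a yaw of 2.8°. I'll start with the black harmonica.

Request:
carry_out(dr=[[0,0,0],[0,0,0],[0,0,0],[0,0,0],[0,0,0],[0,0,0],[0,0,0],[0,0,0],[0,0,-4.6],[0,0,-4.6],[0,0,0],[0,0,0]], slide=[[-0.07,-3.4,0],[-0.07,-3.4,0],[-0.07,-3.4,0],[-0.07,-3.4,0],[-0.07,-3.4,0],[-0.07,-3.4,0],[-0.07,-3.4,0],[-0.07,-3.4,0],[0,0,2],[0,0,2],[0,0,0],[0,0,0]], claw=[4.5,4.5,4.5,4.5,4.5,4.5,4.5,4.5,4.5,4.5,4.5,4.5])

```text
time_s: 21.8
tool_pos: [0.5825, 0.0256, 0.0847]
eef_rot: [[-0.978, -0.21, -0.001], [-0.21, 0.978, -0.0], [0.001, 0.0, -1.0]]
force: [-0.0, 0.7, -0.5]
opening: 0.0447
gripper_force: 0.0
```

Run:
```python
from h import *
shot('wrist','w9.png');harm('w9.png',300)
s=manip.observe();print(s['tool_pos'],np.degrees(np.arctan2(s['eef_rot'][1,0],s['eef_rot'][0,0])))
```

```text
w9.png c 583.6 25.6 wh 79.2 16.7 ang 12.6 pix [255. 194.] red 0 blue 0
w9.png c 497.0 -22.5 wh 79.2 17.7 ang 6.9 pix [220.  83.] red 0 blue 165
w9.png c 431.6 30.7 wh 42.0 15.9 ang 11.1 pix [301.  22.] red 0 blue 0
w9.png c 488.4 -259.7 wh 146.3 38.8 ang 15.6 pix [ 6. 57.] red 0 blue 0
[0.58330233 0.02600363 0.08544861] -167.82617174447267
```

Request:
carry_out(dr=[[0,0,0],[0,0,0],[0,0,0],[0,0,0],[0,0,0],[0,0,0],[0,0,0],[0,0,0],[0,0,0],[0,0,0],[0,0,0],[0,0,0]], slide=[[0,0,2.2],[0,0,2.2],[0,0,2.2],[0,0,2.1],[0,0,1],[0,0,1],[0,0,0],[0,0,0],[0,0,0],[0,0,0],[0,0,0],[0,0,0]], claw=[4.5,4.5,4.5,4.5,4.5,4.5,4.5,2,2,2,2,2], newtons=40)

```text
time_s: 23.05
tool_pos: [0.584, 0.0266, -0.0214]
eef_rot: [[-0.977, -0.213, 0.002], [-0.213, 0.977, 0.0], [-0.002, -0.0, -1.0]]
force: [-0.4, 0.2, 6.1]
opening: 0.0254
gripper_force: 40.4
```

Request:
carry_out(dr=[[0,0,0],[0,0,0],[0,0,0],[0,0,0],[0,0,0],[0,0,0],[0,0,0],[0,0,0],[0,0,0],[0,0,0],[0,0,0],[0,0,0]], slide=[[0,0,-2],[0,0,-3],[0,0,-3],[0,0,-3],[-0.11,3.4,0],[-0.11,3.4,0],[-0.11,3.4,0],[-0.11,3.4,0],[-0.11,3.4,0],[-0.11,3.4,0],[-0.11,3.4,0],[-0.11,3.4,0]], claw=[2,2,2,2,2,2,2,2,2,2,2,2])

```text
time_s: 24.25
tool_pos: [0.5325, 0.295, 0.0866]
eef_rot: [[-0.977, -0.213, -0.001], [-0.213, 0.977, -0.001], [0.002, -0.001, -1.0]]
force: [-0.2, -0.1, -2.0]
opening: 0.0255
gripper_force: 39.7
```

Request:
carry_out(dr=[[0,0,-8.05],[0,0,-8.05],[0,0,-8.05],[0,0,-8.05],[0,0,-8.05],[0,0,-8.05],[0,0,-8.05],[0,0,-8.05],[0,0,-8.05],[0,0,-8.05],[0,0,0],[0,0,0]], slide=[[0,0,0],[0,0,0],[0,0,0],[0,0,0],[0,0,0],[0,0,0],[0,0,0],[0,0,0],[0,0,0],[0,0,0],[0,0,0],[0,0,0]], claw=[2,2,2,2,2,2,2,2,2,2,2,2])

```text
time_s: 25.45
tool_pos: [0.5331, 0.2939, 0.0869]
eef_rot: [[0.046, -0.999, -0.001], [-0.999, -0.046, -0.001], [0.001, 0.001, -1.0]]
force: [0.6, -0.1, -1.5]
opening: 0.0252
gripper_force: 39.8
```

```bash
cat >> h.py <<'E'
def go(x,y,psi):
    s=manip.observe();p=s['tool_pos'];R=s['eef_rot'];a=np.degrees(np.arctan2(R[1,0],R[0,0]));d=np.array([x,y])-p[:2]
    print('tcp',p.round(4),'psi',a.round(2),'slide cm x,y',(100*d@R[:2,:2])[:2].round(2),'drz',-((psi-a+180)%360-180).round(2),'open',s['opening'],'tilt',R[2].round(4))
E
python3 - <<'E'
from h import *
go(.5350,.2940,-87.2)
E
```

```text
tcp [0.5331 0.2939 0.0869] psi -87.37 slide cm x,y [-0.   -0.19] drz -0.17 open 0.025188678400043744 tilt [ 6.e-04  1.e-03 -1.e+00]
```

Request:
carry_out(dr=[[0,0,-0.2],[0,0,0],[0,0,0],[0,0,0],[0,0,0],[0,0,0],[0,0,0],[0,0,0],[0,0,0],[0,0,0],[0,0,0],[0,0,0]], slide=[[0,-0.19,0],[0,0,1.5],[0,0,1.5],[0,0,1.5],[0,0,0.6],[0,0,0.5],[0,0,0.5],[0,0,0.5],[0,0,0.4],[0,0,0.4],[0,0,0.3],[0,0,0]], claw=[2,2,2,2,2,2,2,2,2,2,2,2])

```text
time_s: 26.65
tool_pos: [0.535, 0.294, 0.0099]
eef_rot: [[0.052, -0.999, -0.001], [-0.999, -0.052, -0.0], [0.0, 0.001, -1.0]]
force: [-0.1, 0.2, -1.0]
opening: 0.0254
gripper_force: 39.8
```

Request:
carry_out(dr=[[0,0,0],[0,0,0],[0,0,0],[0,0,0],[0,0,0],[0,0,0],[0,0,0],[0,0,0],[0,0,0]], slide=[[0,0,0],[0,0,0],[0,0,0],[0,0,0],[0,0,-1],[0,0,-2],[0,0,-3],[0,0,-3],[0,0,0]], claw=[4.5,4.5,4.5,4.5,4.5,4.5,4.5,4.5,4.5])

```text
time_s: 27.55
tool_pos: [0.5388, 0.2961, 0.1067]
eef_rot: [[0.052, -0.999, 0.009], [-0.999, -0.052, 0.005], [-0.005, -0.01, -1.0]]
force: [0.5, -0.1, 0.6]
opening: 0.0449
gripper_force: 0.0
```

Request:
carry_out(dr=[[0,0,8.05],[0,0,8.05],[0,0,8.05],[0,0,8.05],[0,0,8.05],[0,0,8.05],[0,0,8.05],[0,0,8.05],[0,0,8.05],[0,0,8.05],[0,0,8.05],[0,0,0]], slide=[[0,0,0],[0,0,0],[0,0,0],[0,0,0],[0,0,0],[0,0,0],[0,0,0],[0,0,0],[0,0,0],[0,0,0],[0,0,0],[0,0,0]], claw=[4.5,4.5,4.5,4.5,4.5,4.5,4.5,4.5,4.5,4.5,4.5,4.5])

```text
time_s: 28.75
tool_pos: [0.5353, 0.2942, 0.1005]
eef_rot: [[-0.997, -0.078, -0.0], [-0.078, 0.997, -0.0], [0.0, -0.0, -1.0]]
force: [-0.8, -0.3, 0.4]
opening: 0.045
gripper_force: 0.0
```

Request:
carry_out(dr=[[0,0,0],[0,0,0],[0,0,0],[0,0,0],[0,0,0],[0,0,0],[0,0,0],[0,0,0],[0,0,0],[0,0,0]], slide=[[-1.38,-4.06,0],[-1.38,-4.06,0],[-1.38,-4.06,0],[-1.38,-4.06,0],[-1.38,-4.06,0],[-1.38,-4.06,0],[-1.38,-4.06,0],[-1.38,-4.06,0],[0,0,0],[0,0,0]], claw=[4.5,4.5,4.5,4.5,4.5,4.5,4.5,4.5,4.5,4.5])

```text
time_s: 29.75
tool_pos: [0.6706, -0.0223, 0.1]
eef_rot: [[-0.997, -0.077, -0.001], [-0.077, 0.997, 0.0], [0.001, 0.0, -1.0]]
force: [0.3, 0.4, -0.3]
opening: 0.0453
gripper_force: 0.0
```

Run:
```python
from h import *
shot('wrist','w10.png');harm('w10.png',300)
go(.6696,-.0216,184.3)
```

```text
w10.png c 669.8 -21.8 wh 78.4 16.6 ang 4.1 pix [256. 188.] red 214 blue 0
w10.png c 517.0 -19.3 wh 37.7 15.9 ang 7.1 pix [273.  19.] red 0 blue 42
w10.png c 509.2 -250.5 wh 59.4 20.1 ang 2.3 pix [47. 24.] red 0 blue 0
tcp [ 0.6703 -0.0211  0.1001] psi -175.49 slide cm x,y [ 0.07 -0.04] drz 0.21 open 0.045035918524392496 tilt [ 8.e-04  5.e-04 -1.e+00]
```

Request:
carry_out(dr=[[0,0,0],[0,0,0],[0,0,0],[0,0,0],[0,0,0],[0,0,0],[0,0,0],[0,0,0],[0,0,0],[0,0,0],[0,0,0],[0,0,0]], slide=[[0.05,0,2.5],[0,0,2.5],[0,0,2.5],[0,0,2.5],[0,0,1.2],[0,0,0.95],[0,0,0],[0,0,0],[0,0,0],[0,0,0],[0,0,0],[0,0,0]], claw=[4.5,4.5,4.5,4.5,4.5,4.5,4.5,2,2,2,2,2])

```text
time_s: 31.0
tool_pos: [0.6714, -0.021, -0.0195]
eef_rot: [[-0.997, -0.078, 0.003], [-0.078, 0.997, 0.0], [-0.003, 0.0, -1.0]]
force: [-0.9, 0.6, 6.3]
opening: 0.0256
gripper_force: 40.1
```

Request:
carry_out(dr=[[0,0,0],[0,0,0],[0,0,0],[0,0,0],[0,0,0],[0,0,0],[0,0,0],[0,0,0],[0,0,0],[0,0,0],[0,0,0],[0,0,0]], slide=[[0,0,-2],[0,0,-3],[0,0,-3],[0,0,-3],[0.38,4.04,0],[0.38,4.04,0],[0.38,4.04,0],[0.38,4.04,0],[0.38,4.04,0],[0.38,4.04,0],[0.38,4.04,0],[0.38,4.04,0]], claw=[2,2,2,2,2,2,2,2,2,2,2,2])

```text
time_s: 32.2
tool_pos: [0.6139, 0.2998, 0.088]
eef_rot: [[-0.997, -0.077, -0.001], [-0.077, 0.997, -0.001], [0.001, -0.001, -1.0]]
force: [-0.3, -0.7, -1.4]
opening: 0.025
gripper_force: 39.6
```

Request:
carry_out(dr=[[0,0,-8.05],[0,0,-8.05],[0,0,-8.05],[0,0,-8.05],[0,0,-8.05],[0,0,-8.05],[0,0,-8.05],[0,0,-8.05],[0,0,-8.05],[0,0,-8.05],[0,0,-8.05],[0,0,0]], slide=[[0,0,0],[0,0,0],[0,0,0],[0,0,0],[0,0,0],[0,0,0],[0,0,0],[0,0,0],[0,0,0],[0,0,0],[0,0,0],[0,0,0]], claw=[2,2,2,2,2,2,2,2,2,2,2,2])

```text
time_s: 33.4
tool_pos: [0.6143, 0.2983, 0.0879]
eef_rot: [[0.052, -0.999, -0.002], [-0.999, -0.052, -0.001], [0.001, 0.002, -1.0]]
force: [-0.6, 0.0, -1.0]
opening: 0.0251
gripper_force: 39.7
```

Run:
```python
from h import *
go(.6149,.2979,-87.2)
```

```text
tcp [0.6143 0.2983 0.0879] psi -87.03 slide cm x,y [ 0.04 -0.06] drz 0.17 open 0.025051603744804266 tilt [ 9.0e-04  1.6e-03 -1.0e+00]
```

Request:
carry_out(dr=[[0,0,0.2],[0,0,0],[0,0,0],[0,0,0],[0,0,0],[0,0,0],[0,0,0],[0,0,0],[0,0,0],[0,0,0],[0,0,0],[0,0,0]], slide=[[-0.06,-0.06,0],[0,0,1.5],[0,0,1.5],[0,0,1.5],[0,0,0.6],[0,0,0.5],[0,0,0.5],[0,0,0.5],[0,0,0.4],[0,0,0.4],[0,0,0.3],[0,0,0]], claw=[2,2,2,2,2,2,2,2,2,2,2,2])

```text
time_s: 34.6
tool_pos: [0.615, 0.2992, 0.0113]
eef_rot: [[0.049, -0.999, -0.001], [-0.999, -0.049, -0.0], [0.0, 0.001, -1.0]]
force: [1.0, 1.1, -1.4]
opening: 0.0254
gripper_force: 39.7
```

Request:
carry_out(dr=[[0,0,0],[0,0,0],[0,0,0],[0,0,0],[0,0,0],[0,0,0],[0,0,0],[0,0,0],[0,0,0]], slide=[[0,0,0],[0,0,0],[0,0,0],[0,0,0],[0,0,-1],[0,0,-2],[0,0,-3],[0,0,-3],[0,0,0]], claw=[4.5,4.5,4.5,4.5,4.5,4.5,4.5,4.5,4.5])

```text
time_s: 35.5
tool_pos: [0.6188, 0.3011, 0.109]
eef_rot: [[0.049, -0.999, 0.01], [-0.999, -0.049, 0.005], [-0.004, -0.01, -1.0]]
force: [0.6, 1.1, 0.4]
opening: 0.0448
gripper_force: 0.0
```

Request:
carry_out(dr=[[0,0,7.7],[0,0,7.7],[0,0,7.7],[0,0,7.7],[0,0,7.7],[0,0,7.7],[0,0,7.7],[0,0,7.7],[0,0,7.7],[0,0,7.7],[0,0,7.7],[0,0,0]], slide=[[0,0,0],[0,0,0],[0,0,0],[0,0,0],[0,0,0],[0,0,0],[0,0,0],[0,0,0],[0,0,0],[0,0,0],[0,0,0],[0,0,0]], claw=[4.5,4.5,4.5,4.5,4.5,4.5,4.5,4.5,4.5,4.5,4.5,4.5])

```text
time_s: 36.7
tool_pos: [0.6152, 0.2994, 0.102]
eef_rot: [[-0.99, -0.141, -0.0], [-0.141, 0.99, -0.0], [0.0, -0.0, -1.0]]
force: [0.2, 0.4, -0.2]
opening: 0.0452
gripper_force: 0.0
```

Request:
carry_out(dr=[[0,0,0],[0,0,0],[0,0,0],[0,0,0],[0,0,0],[0,0,0],[0,0,0],[0,0,0],[0,0,0],[0,0,0]], slide=[[2.03,-3.77,0],[2.03,-3.77,0],[2.03,-3.77,0],[2.03,-3.77,0],[2.03,-3.77,0],[2.03,-3.77,0],[2.03,-3.77,0],[2.03,-3.77,0],[0,0,0],[0,0,0]], claw=[4.5,4.5,4.5,4.5,4.5,4.5,4.5,4.5,4.5,4.5])

```text
time_s: 37.7
tool_pos: [0.4971, -0.0228, 0.1024]
eef_rot: [[-0.99, -0.141, 0.001], [-0.141, 0.99, 0.0], [-0.001, 0.0, -1.0]]
force: [-0.2, -0.1, -0.1]
opening: 0.045
gripper_force: 0.0
```

Run:
```python
from h import *
shot('wrist','w11.png');harm('w11.png',300)
go(.4965,-.022,188)
```

```text
w11.png c 635.8 340.1 wh 89.4 19.7 ang -88.2 pix [484. 314.] red 1 blue 0
w11.png c 496.4 -21.7 wh 78.2 16.2 ang 7.8 pix [257. 187.] red 0 blue 170
w11.png c 498.3 -282.9 wh 167.5 84.9 ang 2.2 pix [ 37. 148.] red 0 blue 7
w11.png c 412.9 26.7 wh 79.2 17.4 ang 9.4 pix [325. 106.] red 0 blue 0
tcp [ 0.4975 -0.022   0.1023] psi -171.84 slide cm x,y [0.1  0.01] drz 0.16 open 0.045224788324050635 tilt [-1.1e-03  2.0e-04 -1.0e+00]
```

Request:
carry_out(dr=[[0,0,0],[0,0,0],[0,0,0],[0,0,0],[0,0,0],[0,0,0],[0,0,0],[0,0,0],[0,0,0],[0,0,0],[0,0,0],[0,0,0]], slide=[[0.1,0,2.5],[0,0,2.5],[0,0,2.5],[0,0,2.5],[0,0,1.2],[0,0,1.0],[0,0,0],[0,0,0],[0,0,0],[0,0,0],[0,0,0],[0,0,0]], claw=[4.5,4.5,4.5,4.5,4.5,4.5,4.5,2,2,2,2,2])

```text
time_s: 38.95
tool_pos: [0.4973, -0.0221, -0.019]
eef_rot: [[-0.99, -0.141, 0.003], [-0.141, 0.99, 0.0], [-0.003, -0.0, -1.0]]
force: [0.3, 0.8, 5.6]
opening: 0.0252
gripper_force: 40.1
```

Request:
carry_out(dr=[[0,0,0],[0,0,0],[0,0,0],[0,0,0],[0,0,0],[0,0,0],[0,0,0],[0,0,0],[0,0,0],[0,0,0],[0,0,0],[0,0,0]], slide=[[0,0,-2],[0,0,-3],[0,0,-3],[0,0,-3],[-0.04,3.93,0],[-0.04,3.93,0],[-0.04,3.93,0],[-0.04,3.93,0],[-0.04,3.93,0],[-0.04,3.93,0],[-0.04,3.93,0],[-0.04,3.93,0]], claw=[2,2,2,2,2,2,2,2,2,2,2,2])

```text
time_s: 40.15
tool_pos: [0.4541, 0.2905, 0.0894]
eef_rot: [[-0.99, -0.141, -0.001], [-0.141, 0.99, -0.001], [0.001, -0.001, -1.0]]
force: [0.4, 0.4, -1.9]
opening: 0.025
gripper_force: 39.7
```

Request:
carry_out(dr=[[0,0,-7.7],[0,0,-7.7],[0,0,-7.7],[0,0,-7.7],[0,0,-7.7],[0,0,-7.7],[0,0,-7.7],[0,0,-7.7],[0,0,-7.7],[0,0,-7.7],[0,0,-7.7],[0,0,0]], slide=[[0,0,0],[0,0,0],[0,0,0],[0,0,0],[0,0,0],[0,0,0],[0,0,0],[0,0,0],[0,0,0],[0,0,0],[0,0,0],[0,0,0]], claw=[2,2,2,2,2,2,2,2,2,2,2,2])

```text
time_s: 41.35
tool_pos: [0.4544, 0.289, 0.0893]
eef_rot: [[0.048, -0.999, -0.001], [-0.999, -0.048, -0.001], [0.001, 0.001, -1.0]]
force: [-0.3, -0.8, -2.4]
opening: 0.025
gripper_force: 39.8
```

Run:
```python
from h import *
go(.4550,.2900,-87.2)
```

```text
tcp [0.4544 0.289  0.0893] psi -87.22 slide cm x,y [-0.1  -0.06] drz -0.02 open 0.024976150476074196 tilt [ 0.001   0.0013 -1.    ]
```

Next I'll seat blue and go to brown at (0.4129, 0.0270), ψ=189.6.

Request:
carry_out(dr=[[0,0,0],[0,0,0],[0,0,0],[0,0,0],[0,0,0],[0,0,0],[0,0,0],[0,0,0],[0,0,0],[0,0,0],[0,0,0],[0,0,0]], slide=[[-0.15,-0.06,0],[0,0,1.5],[0,0,1.5],[0,0,1.5],[0,0,0.6],[0,0,0.5],[0,0,0.5],[0,0,0.5],[0,0,0.4],[0,0,0.4],[0,0,0.4],[0,0,0]], claw=[2,2,2,2,2,2,2,2,2,2,2,2])

```text
time_s: 42.55
tool_pos: [0.4551, 0.2908, 0.0113]
eef_rot: [[0.049, -0.999, -0.001], [-0.999, -0.049, -0.001], [0.0, 0.001, -1.0]]
force: [0.9, -0.2, -1.9]
opening: 0.0251
gripper_force: 39.8
```

Request:
carry_out(dr=[[0,0,0],[0,0,0],[0,0,0],[0,0,0],[0,0,0],[0,0,0],[0,0,0],[0,0,0],[0,0,0]], slide=[[0,0,0],[0,0,0],[0,0,0],[0,0,0],[0,0,-1],[0,0,-2],[0,0,-3],[0,0,-3],[0,0,0]], claw=[4.5,4.5,4.5,4.5,4.5,4.5,4.5,4.5,4.5])

```text
time_s: 43.45
tool_pos: [0.4587, 0.2931, 0.1075]
eef_rot: [[0.049, -0.999, 0.008], [-0.999, -0.049, 0.005], [-0.005, -0.009, -1.0]]
force: [1.4, -0.3, 0.1]
opening: 0.0452
gripper_force: 0.0
```

Request:
carry_out(dr=[[0,0,7.57],[0,0,7.57],[0,0,7.57],[0,0,7.57],[0,0,7.57],[0,0,7.57],[0,0,7.57],[0,0,7.57],[0,0,7.57],[0,0,7.57],[0,0,7.57],[0,0,0]], slide=[[0,0,0],[0,0,0],[0,0,0],[0,0,0],[0,0,0],[0,0,0],[0,0,0],[0,0,0],[0,0,0],[0,0,0],[0,0,0],[0,0,0]], claw=[4.5,4.5,4.5,4.5,4.5,4.5,4.5,4.5,4.5,4.5,4.5,4.5])

```text
time_s: 44.65
tool_pos: [0.4552, 0.2909, 0.1018]
eef_rot: [[-0.986, -0.166, -0.0], [-0.166, 0.986, -0.0], [0.0, -0.0, -1.0]]
force: [0.1, 0.3, 0.2]
opening: 0.045
gripper_force: 0.0
```

Request:
carry_out(dr=[[0,0,0],[0,0,0],[0,0,0],[0,0,0],[0,0,0],[0,0,0],[0,0,0],[0,0,0],[0,0,0],[0,0,0]], slide=[[1.06,-3.16,0],[1.06,-3.16,0],[1.06,-3.16,0],[1.06,-3.16,0],[1.06,-3.16,0],[1.06,-3.16,0],[1.06,-3.16,0],[1.06,-3.16,0],[0,0,0],[0,0,0]], claw=[4.5,4.5,4.5,4.5,4.5,4.5,4.5,4.5,4.5,4.5])

```text
time_s: 45.65
tool_pos: [0.4137, 0.0274, 0.1021]
eef_rot: [[-0.986, -0.166, 0.0], [-0.166, 0.986, 0.001], [-0.001, 0.0, -1.0]]
force: [0.7, -1.2, 0.1]
opening: 0.045
gripper_force: 0.0
```

Run:
```python
from h import *
shot('wrist','w12.png');harm('w12.png',300)
go(.4129,.0270,189.5)
```

```text
w12.png c 466.0 325.8 wh 89.4 18.5 ang -88.3 pix [477. 267.] red 0 blue 4
w12.png c 513.7 -264.0 wh 166.7 28.4 ang 2.5 pix [ 13. 224.] red 0 blue 30
w12.png c 412.6 27.3 wh 79.0 16.9 ang 10.0 pix [256. 187.] red 0 blue 0
tcp [0.414  0.028  0.1021] psi -170.41 slide cm x,y [ 0.12 -0.08] drz 0.09 open 0.044735850251552516 tilt [-6.e-04  4.e-04 -1.e+00]
```

Request:
carry_out(dr=[[0,0,0],[0,0,0],[0,0,0],[0,0,0],[0,0,0],[0,0,0],[0,0,0],[0,0,0],[0,0,0],[0,0,0],[0,0,0],[0,0,0]], slide=[[0.12,-0.04,2.5],[0,0,2.5],[0,0,2.5],[0,0,2.5],[0,0,1.2],[0,0,1.0],[0,0,0],[0,0,0],[0,0,0],[0,0,0],[0,0,0],[0,0,0]], claw=[4.5,4.5,4.5,4.5,4.5,4.5,4.5,2,2,2,2,2])

```text
time_s: 46.9
tool_pos: [0.4135, 0.0273, -0.0194]
eef_rot: [[-0.986, -0.166, 0.002], [-0.166, 0.986, 0.001], [-0.002, 0.0, -1.0]]
force: [-0.1, 0.8, 4.3]
opening: 0.0259
gripper_force: 39.9
```

Request:
carry_out(dr=[[0,0,0],[0,0,0],[0,0,0],[0,0,0],[0,0,0],[0,0,0],[0,0,0],[0,0,0],[0,0,0],[0,0,0],[0,0,0],[0,0,0]], slide=[[0,0,-2],[0,0,-3],[0,0,-3],[0,0,-3],[-0.07,3.27,0],[-0.07,3.27,0],[-0.07,3.27,0],[-0.07,3.27,0],[-0.07,3.27,0],[-0.07,3.27,0],[-0.07,3.27,0],[-0.07,3.27,0]], claw=[2,2,2,2,2,2,2,2,2,2,2,2])

```text
time_s: 48.1
tool_pos: [0.3742, 0.2869, 0.0896]
eef_rot: [[-0.986, -0.165, -0.0], [-0.165, 0.986, -0.001], [0.0, -0.001, -1.0]]
force: [0.2, 0.6, -0.8]
opening: 0.0252
gripper_force: 39.7
```

Request:
carry_out(dr=[[0,0,-7.55],[0,0,-7.55],[0,0,-7.55],[0,0,-7.55],[0,0,-7.55],[0,0,-7.55],[0,0,-7.55],[0,0,-7.55],[0,0,-7.55],[0,0,-7.55],[0,0,-7.55],[0,0,0]], slide=[[0,0,0],[0,0,0],[0,0,0],[0,0,0],[0,0,0],[0,0,0],[0,0,0],[0,0,0],[0,0,0],[0,0,0],[0,0,0],[0,0,0]], claw=[2,2,2,2,2,2,2,2,2,2,2,2])

```text
time_s: 49.3
tool_pos: [0.3745, 0.2856, 0.0896]
eef_rot: [[0.045, -0.999, -0.001], [-0.999, -0.045, -0.001], [0.001, 0.001, -1.0]]
force: [-0.7, 0.4, -1.1]
opening: 0.0253
gripper_force: 39.7
```

Run:
```python
from h import *
go(.3751,.2861,-87.2)
```

```text
tcp [0.3745 0.2856 0.0896] psi -87.45 slide cm x,y [-0.05 -0.06] drz -0.25 open 0.025282841018781435 tilt [ 7.e-04  6.e-04 -1.e+00]
```

Request:
carry_out(dr=[[0,0,-0.25],[0,0,0],[0,0,0],[0,0,0],[0,0,0],[0,0,0],[0,0,0],[0,0,0],[0,0,0],[0,0,0],[0,0,0],[0,0,0]], slide=[[-0.1,-0.05,0],[0,0,1.5],[0,0,1.5],[0,0,1.5],[0,0,0.6],[0,0,0.5],[0,0,0.5],[0,0,0.5],[0,0,0.4],[0,0,0.4],[0,0,0.4],[0,0,0]], claw=[2,2,2,2,2,2,2,2,2,2,2,2])

```text
time_s: 50.5
tool_pos: [0.3749, 0.2868, 0.0114]
eef_rot: [[0.049, -0.999, -0.001], [-0.999, -0.049, -0.001], [0.001, 0.001, -1.0]]
force: [-0.1, 0.6, -0.6]
opening: 0.0256
gripper_force: 39.7
```

Request:
carry_out(dr=[[0,0,0],[0,0,0],[0,0,0],[0,0,0],[0,0,0],[0,0,0],[0,0,0],[0,0,0],[0,0,0]], slide=[[0,0,0],[0,0,0],[0,0,0],[0,0,0],[0,0,-1],[0,0,-2],[0,0,-3],[0,0,-3],[0,0,0]], claw=[4.5,4.5,4.5,4.5,4.5,4.5,4.5,4.5,4.5])

```text
time_s: 51.4
tool_pos: [0.3782, 0.2893, 0.1069]
eef_rot: [[0.049, -0.999, 0.007], [-0.999, -0.049, 0.006], [-0.005, -0.008, -1.0]]
force: [0.4, 0.2, -0.2]
opening: 0.045
gripper_force: 0.0
```

Request:
carry_out(dr=[[0,0,8.17],[0,0,8.17],[0,0,8.17],[0,0,8.17],[0,0,8.17],[0,0,8.17],[0,0,8.17],[0,0,8.17],[0,0,8.17],[0,0,8.17],[0,0,8.17],[0,0,0]], slide=[[0,0,-0.5],[0,0,-0.5],[0,0,-0.5],[0,0,-0.5],[0,0,-0.5],[0,0,-0.5],[0,0,-0.5],[0,0,-0.5],[0,0,0],[0,0,0],[0,0,0],[0,0,0]], claw=[3,3,3,3,3,3,3,3,3,3,3,3])

```text
time_s: 52.6
tool_pos: [0.375, 0.2869, 0.1418]
eef_rot: [[-0.999, -0.052, -0.0], [-0.052, 0.999, -0.0], [0.0, -0.0, -1.0]]
force: [-0.2, 0.0, -0.1]
opening: 0.03
gripper_force: 0.0
```

Request:
carry_out(dr=[[0,0,0],[0,0,0],[0,0,0],[0,0,0],[0,0,0],[0,0,0],[0,0,0],[0,0,0],[0,0,0]], slide=[[-3.2,0,0],[-3.2,0,0],[-3.2,0,0],[-3.2,0,0],[-3.2,0,0],[-3.2,0,0],[-3.2,0,0],[0,0,0],[0,0,0]], claw=[3,3,3,3,3,3,3,3,3])

```text
time_s: 53.5
tool_pos: [0.5987, 0.2982, 0.1406]
eef_rot: [[-0.999, -0.053, -0.002], [-0.053, 0.999, -0.001], [0.002, -0.001, -1.0]]
force: [-0.5, 0.2, 0.1]
opening: 0.0299
gripper_force: 0.0
```

Run:
```python
from h import *
shot('wrist','w13.png');a=cv2.imread('pics/w13.png');b=shot('side','d13.png')
go(.4993,.1996,183)
cv2.imwrite('pics/m9.png',np.hstack([cv2.resize(a[:,120:390],(422,600)),cv2.resize(b[150:240,130:250],(378,600))]))
```

```text
tcp [0.5978 0.2986 0.1418] psi -176.94 slide cm x,y [10.37 -9.36] drz 0.06 open 0.029859578885054874 tilt [ 1.3e-03 -3.0e-04 -1.0e+00]
```

View pics/m9.png

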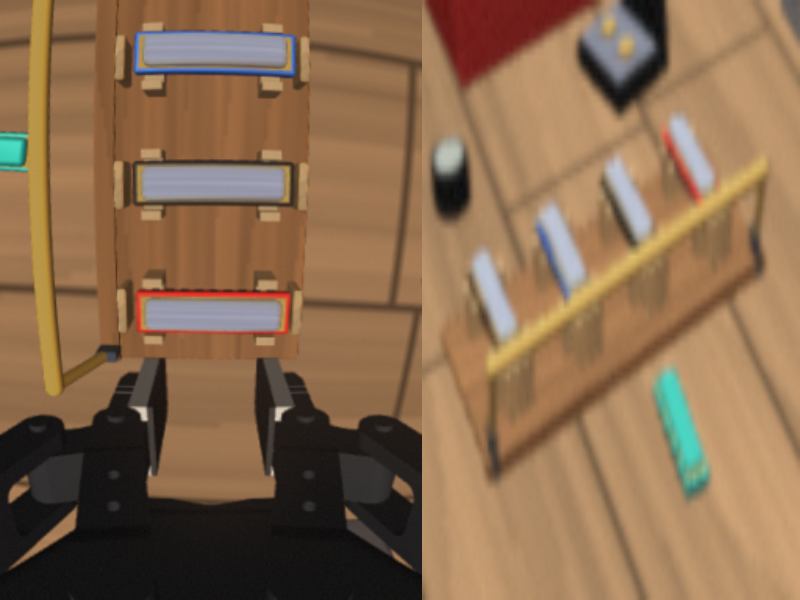

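All four harmonicas are seated: blue (215,53), black (213,183) and red (213,313) in the wrist half, and brown in the side half at (493,295). The keeper is open, so I'll grip it and close it.

Request:
carry_out(dr=[[0,0,0],[0,0,0],[0,0,0],[0,0,0],[0,0,0],[0,0,0],[0,0,0],[0,0,0],[0,0,0],[0,0,0],[0,0,0],[0,0,0]], slide=[[2.08,-1.88,0],[2.08,-1.88,0],[2.08,-1.88,0],[2.08,-1.88,0],[2.08,-1.88,0],[0,0,0],[0,0,2],[0,0,2.5],[0,0,2.5],[0,0,2.5],[0,0,1.8],[0,0,0]], claw=[3,3,3,3,3,3,3,3,3,3,3,3], newtons=30)

```text
time_s: 54.8
tool_pos: [0.4974, 0.1992, 0.0268]
eef_rot: [[-0.999, -0.053, -0.004], [-0.053, 0.999, -0.002], [0.005, -0.001, -1.0]]
force: [-0.6, -0.1, -0.1]
opening: 0.0295
gripper_force: 0.0
```

Request:
carry_out(dr=[[0,0,0],[0,0,0],[0,0,0],[0,0,0],[0,0,0]], slide=[[0,0,0],[0,0,0],[0,0,0],[0,0,0],[0,0,0]], claw=[0.5,0.5,0.5,0.5,0.5])

```text
time_s: 55.3
tool_pos: [0.5004, 0.1995, 0.0299]
eef_rot: [[-0.999, -0.052, 0.001], [-0.052, 0.999, 0.001], [-0.001, 0.0, -1.0]]
force: [-1.9, -0.3, 4.5]
opening: 0.0107
gripper_force: 29.9
```

Request:
carry_out(dr=[[0,0,0],[0,0,0],[0,0,0],[0,0,0],[0,0,0],[0,0,0],[0,0,0],[0,0,0],[0,0,0],[0,0,0],[0,0,0],[0,0,0]], slide=[[0,0.54,-0.19],[0,0.56,-0.13],[0,0.57,-0.08],[0,0.58,-0.02],[0,0.57,0.03],[0,0.57,0.09],[0,0.56,0.14],[0,0.54,0.19],[0,0.52,0.24],[0,0.5,0.29],[0,0.47,0.34],[0,0.43,0.38]], claw=[0.5,0.5,0.5,0.5,0.5,0.5,0.5,0.5,0.5,0.5,0.5,0.5])

```text
time_s: 56.5
tool_pos: [0.4976, 0.2633, 0.0166]
eef_rot: [[-0.999, -0.051, 0.002], [-0.051, 0.999, -0.001], [-0.002, -0.002, -1.0]]
force: [-1.5, -16.8, 34.8]
opening: 0.0108
gripper_force: 33.9
```

Request:
carry_out(dr=[[0,0,0],[0,0,0],[0,0,0]], slide=[[0,0,0.1],[0,0,0],[0,0,0]], claw=[0.5,0.5,0.5])

```text
time_s: 56.8
tool_pos: [0.4976, 0.2631, 0.0168]
eef_rot: [[-0.999, -0.051, 0.002], [-0.051, 0.999, -0.0], [-0.002, -0.0, -1.0]]
force: [0.8, -6.2, 13.4]
opening: 0.0104
gripper_force: 31.5
```

Closed against its stop. I'll release it, lift clear and check.

Request:
carry_out(dr=[[0,0,0],[0,0,0],[0,0,0],[0,0,0],[0,0,0],[0,0,0],[0,0,0],[0,0,0],[0,0,0],[0,0,0],[0,0,0],[0,0,0]], slide=[[0,0,0],[0,0,0],[0,0,0],[0,0,0],[0,0,-1],[0,0,-2],[0,0,-2.5],[0,0,-2.5],[0,0,-2.5],[0,0,-2.5],[0,0,-2],[0,0,0]], claw=[3,3,3,3,3,3,3,3,3,3,3,3])

```text
time_s: 58.0
tool_pos: [0.4987, 0.2647, 0.1693]
eef_rot: [[-0.999, -0.052, 0.006], [-0.052, 0.999, 0.004], [-0.007, 0.003, -1.0]]
force: [0.2, -0.1, -0.4]
opening: 0.0298
gripper_force: 0.0
```

Request:
carry_out(dr=[[0,0,0],[0,0,0],[0,0,0],[0,0,0],[0,0,0]], slide=[[-2,-3,0],[-2,-3,0],[-2,-3,0],[0,0,0],[0,0,0]], claw=[3,3,3,3,3])

```text
time_s: 58.5
tool_pos: [0.5608, 0.1759, 0.1641]
eef_rot: [[-0.999, -0.05, -0.002], [-0.05, 0.999, 0.0], [0.002, 0.0, -1.0]]
force: [-0.8, 0.8, 0.4]
opening: 0.03
gripper_force: 0.0
```

Run:
```python
from h import *
a=shot('wrist','w14.png');b=shot('scene','s14.png');c=shot('side','d14.png')
print(manip.observe()['force'],manip.observe()['time_s'])
o=np.hstack([cv2.resize(a[:300,150:450],(300,300)),cv2.resize(c[140:330,130:380],(395,300))])
o=np.vstack([o,cv2.resize(b[120:275,135:375],(695,300),interpolation=cv2.INTER_CUBIC)]);cv2.imwrite('pics/m10.png',o)
```

```text
[ 0.56881237 -0.17604574  0.4961819 ] 58.65
```

View pics/m10.png

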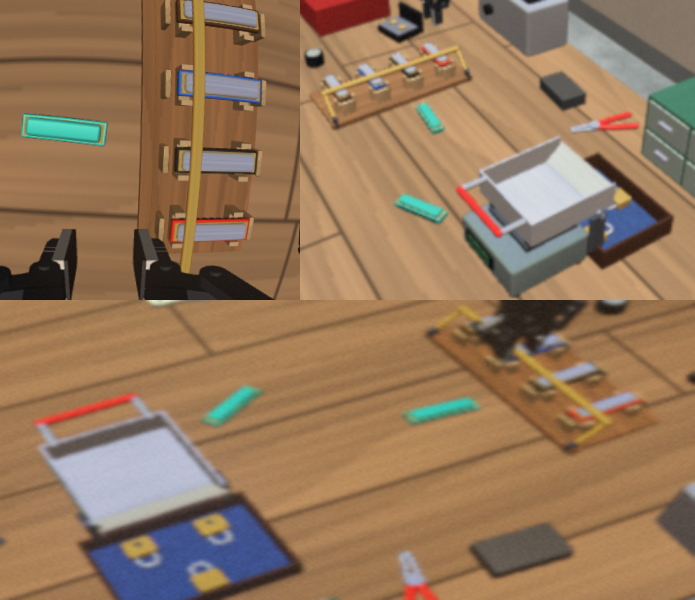

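The keeper is closed over four seated harmonicas, the pan is level and empty, and the three padlocks are in the tray. The gripper is clear, so I'll hand in.

```bash
python3 -c "
from station import ticket
print(ticket.finish_job())"
```

```text
the job is handed in; nothing more can be done
None
```

The job is handed in with the three padlocks in the tray, the pan level, all four harmonicas seated under the closed keeper bar, and the gripper clear; `finish_job()` gave no verdict.

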